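# Clamp a painted panel on the sanding board with the swing bar and tapered peg

## Task

Get the painted wood panel ready for sanding: push the free end of the board's swing bar so that the bar slides the panel square and snug against the far fence. Then take the red-headed tapered peg out of its rack, set it upright in the hole behind the bar's free end and press it down by feel until it wedges the bar tight, so that the panel stays clamped when you let go. Press gently enough not to dent the panel's edges, and leave the brass dog and the other things on the table where they are.

Things in the scene. Friction and masses are not known exactly. Their poses are not given: they have to be found in the camera images.
- jig: Clamping board: fixed plywood board 360 x 420 x 36 mm on the table. Origin under its centre; x to the fence at its far side, y along the fence, z up. The fence, a 30 mm high cork-faced strip along y, is screwed down through slots: its working face is set at x = 85 to 86.2 mm, different each time and not measured: feel for it.
- bar: Brown wood swing bar 335 x 30 x 30 mm high, underside 37 mm above the table. Turns about an upright bolt (wing nut on top) at x = -57, y = +165 mm of the board. Origin on the bolt's axis at the underside; it runs along its own -y to the free end at y = -315 mm; cork face at x = +15, bare back at x = -15 mm. Home: within 0.006 rad of parallel to the fence; starts 0.28 to 0.36 rad open, free end nearer the robot.
- bar_end (a point): Point on the bar's bare back face, 290 mm from the bolt, half-way up: push here, square to the face. The bolt is stiff: 1 to 2 N here turns the bar and it stays where left; sliding the panel adds up to 4 N. The bar bears on the panel 170 to 280 mm from the bolt, so it squeezes it with 1 to 1.7 times the push; 13 to 17 N here, with the panel at the fence, is snug. Slow down before the panel meets the fence: a knock counts too.
- peg_hole (a point): Centre of the mouth of the round 19 mm hole through the board (36 mm above the table, 36 mm deep). It lies 290 mm along the bar from the bolt and 10 to 12 mm behind the bar's back when the bar is home; a bar 1.5 mm or more short of home covers its rim.
- panel: Wooden painting panel, green face, blue and bare-wood sides: 127 (x) x 178 (y) x 38 mm high, 0.27 to 0.53 kg, loose on the board between bar and fence. Origin at the centre of its underside; x to the fence. Home: flat along the fence, centre at x = 21.5 to 22.7 mm of the board. Its edges dent if the bar squeezes it with more than 35 N.
- peg_head (a point): Centre of the tapered peg's red head (39 mm across, 34 mm high), 83 mm above its foot, 17 mm below its top; z up along the peg. Peg 100 mm long: chamfered foot, lower 34 mm straight, 18 mm across, then 32 mm of taper widening to 37 mm, then the head. It stands upright in one of the rack's two holes, its foot on the table.
- peg_foot (a point): Centre of the peg's foot (lower end face). In the board's hole the taper catches on the bar's upper back edge, and wedges the bar; how deep differs by some mm from time to time, the foot ending above the table. Pressed down on its top with 16 to 22 N it stays wedged by friction when let go.
- brass_dog: Straight brass dog, 18 mm across with a 25 mm head, 70 mm tall, in the other hole of the rack; not needed here. Origin at its foot.
- rack: Fixed wooden rack 150 x 56 x 30 mm with two 20 mm holes through it, 90 mm apart along its x. Origin under its centre.
- sanding_block: Loose sanding block, cork with a yellow top, 100 x 62 x 30 mm. Origin under its centre.
- paint_tube: Loose white and red paint tube lying down, about 120 x 36 x 26 mm. Origin under its middle.
- brush_can: Copper-coloured can 76 mm across, 95 mm high, with brushes standing to 240 mm. Origin under its centre.

How it is judged:
On the way:
1. the bar presses the panel (over 10 N) square and snug against the fence, before the peg is brought to the hole (x of panel in the frame of jig above 0.02 m and angle between the x axis of panel and the x axis of jig, either way round below 0.015 rad and contact force between bar and panel above 10 N and horizontal distance between peg_foot and peg_hole above 0.05 m), for 0.2 s.
At the end, for the whole second after the job is handed in: Panel flat along the fence (within 0.015 rad, its centre beyond x = 20 mm of the board), held by the bar with more than 3 N; the tapered peg upright in the board's hole, at least 10 mm deep, its foot within 4 mm of the hole's axis; the robot touching nothing (x of panel in the frame of jig above 0.02 m and angle between the x axis of panel and the x axis of jig, either way round below 0.015 rad and contact force between bar and panel above 3 N and horizontal distance between peg_foot and peg_hole below 0.004 m and z of peg_foot in the frame of jig below 0.026 m and angle between peg_head's own z axis and vertical below 0.15 rad).
It fails at once if the bar squeezes the panel with more than 35 N and dents its edges (contact force between bar and panel above 35 N).
It fails at once if a bystander (brass dog, sanding block, paint tube, brush can) is moved more than 15 mm (distance of any of brass_dog, sanding_block, paint_tube, brush_can from where it was at the start of the episode above 0.015 m).
It also fails if it takes over 72 s, if anything falls off the work surface, if the arm or the gripper's body presses on something with over 40 N, if the wrist force passes 120 N, or if a joint passes its speed limit or range.

## Robot

A 7-joint arm with a two-finger parallel gripper is mounted at the origin on the work surface. World frame = base frame: x ahead of the robot, y to its left, z up, the work surface at z = 0. Lengths are in m, angles in rad, forces in N, time in s.
With the tool pointing down it reaches from about 0.4 to 0.85 m from the base axis. Payload 10.4 kg.
Tool frame: the origin (TCP) lies midway between the tips of the shut fingers; the grasp point (between the pads) lies manip.pinch_z behind it (manip.pinch_z is the distance from the TCP to the grasp point, in m); z points along the fingers, y is the direction in which the jaws open and shut (so a half turn about z gives the same grasp; the last joint's range is limited). The gripper opens to 85 mm and grips with 20 to 120 N. Pads are 22 mm wide; open, the fingers measure 114 mm over their backs; the gripper's body (76 mm by 85 mm) begins 54 mm behind the grasp point. The pads swing forward as they close: fully open they stand 13 mm farther back than shut.
Start: joints at [-1.312, 0.332, -0.065, 1.46, 0.022, 1.35, -0.088], TCP at [0.174, 0.6, 0.231] pointing down, gripper open.
Joint ranges: [-2.6, 2.6], [-0.5, 2.12], [-1.47, 1.34], [0.16, 2.42], [-1.27, 4.41], [0.06, 2.06], [-2.6, 2.6]. Speed limits (rad/s): [2.22, 2.22, 2.79, 2.79, 3.14, 3.14, 3.14].

## Interface

Orientations are given as a unit quaternion [x, y, z, w].
In Python, from workcell import manip gives the robot as it stands.
- The arm moves only by the shell command python3 -m handwheel 'ROWS' [FORCE]. ROWS is JSON, a list that holds one entry, the list of rows, each a list of 7 numbers: the shift along the tool's x, y, z in m, then the turn, a rotation vector about the tool's x, y, z in rad, then the finger opening in m, from 0 to 0.0854. In form: [[[tx, ty, tz, ax, ay, az, claw], ...]]. A call has 1 to 8 rows; each row is the pose to reach, as a shift and turn from the pose commanded when the call began, along the tool's axes at that moment; what a row does not reach only later rows make up. A row lasts 1/8 s, in which the tool goes at most 62.5 mm and 10.7 degrees, less where a joint would pass 70% of its speed; a pose out of reach is approached as far as the arm can. A call with a gripper value outside its range is refused whole. The fingers move at their own pace and stop on an object; FORCE is the grip in N (left out, the last holds). Time passes only in rows, so rows that repeat a pose let the fingers close. It gives the time, the measured TCP pose, the force and the opening at its end, in the units of the state.
- manip.get_obs(): the state, without advancing time (a new reading comes with each control period).
- manip.camera(name): name is "scene" or "top" or "wrist"; returns the picture (480x640x3 uint8, blue, green, red); there is no depth.
- manip.calibration(name): a dict with "fx", "fy", "cx", "cy" (pixels), "view" (4x4, takes a point from world to camera coordinates); the wrist camera has in their place "tool_from_camera" (4x4, takes a point from camera to tool coordinates, whose origin is the TCP and whose axes are the flange's). Camera axes: x right, y up, looking along -z (the intrinsics and any distortion apply to the point x, -y, -z); pixel columns grow to the right and rows downward; lengths in m; the calibration is good to about 2 mm. A picture is of the moment at which its call begins: read the wrist's pose just before it. calibration takes no time and is no camera call.
- manip.hand_in(): hands the job in, once; it reports no verdict.
The state is a dict: "clock": time; "joint_pos": joint angles; "joint_velocities": joint speeds; "tau": joint torques, N m; "position": TCP position; "ee_rot": TCP orientation; "ft_force": force on the tool from outside, world axes, zero at the start; "torque": the same for the moment, N m; "grip_width": opening from 0.0 (shut) to 1.0 (fully open).
Only numpy, scipy, OpenCV 4.12 (cv2) and the standard library are available. Lean on these libraries where they do the work, as an engineer would, in place of code of your own. Each camera call takes 0.05 s, during which the arm holds its last target.

## Working session

There is one attempt and no reset: what is moved stays moved. The work goes in short steps, Python scripts to look and compute and a shell command to move; the robot and the scene stay as the last step left them, time stands still between calls to the robot, and variables do not carry over. Pictures are saved under pics/ and viewed, and the job is handed in when it is done.

```bash
ls -la; mkdir -p pics; python3 - <<'E'
from workcell import manip
import cv2
o=manip.get_obs()
print(o, manip.pinch_z)
for n in ["scene","top","wrist"]:
    im=manip.camera(n); cv2.imwrite(f"pics/{n}0.png",im)
    print(n,manip.calibration(n))
E
```

```text
total 12
drwxr-xr-x  3 agent agent 4096 Dec  6 23:13 .
drwxr-xr-x 23 root  root  4096 Dec  6 23:13 ..
drwxr-xr-x  2 agent agent 4096 Dec  6 23:13 pics
{'clock': 0.0, 'joint_pos': array([-1.31158027,  0.3329027 , -0.06469726,  1.46094378,  0.02161828,
        1.34991131, -0.08849445]), 'joint_velocities': array([ 1.34968503e-03, -1.96937874e-04,  5.57062782e-04,  1.54530562e-03,
        2.62522494e-04,  1.00100766e-03, -7.06518227e-06]), 'tau': array([ 3.75628006e-04, -6.25458956e+01,  4.92602284e-02, -3.91598618e+01,
        1.62184919e-02,  1.00281290e-02,  5.22147479e-05]), 'position': array([0.17371993, 0.59997501, 0.23049552]), 'ee_rot': array([ 1.40428294e-01,  9.90090579e-01, -7.32043956e-04, -5.99796687e-05]), 'ft_force': array([0.29843892, 0.38592437, 0.49020938]), 'torque': array([-0.03758285, -0.0366999 ,  0.01587036]), 'grip_width': 1.0012637934755877} 0.0187
scene {'fx': 489.7056322114253, 'fy': 489.7056322114253, 'cx': 322.77538297739653, 'cy': 243.7227997829337, 'view': array([[ 0.61581241,  0.78783547, -0.00950518, -0.3857269 ],
       [-0.65064031,  0.51530337,  0.557
[... 274 characters left out ...]
3944, -0.99942314,  0.02641996,  0.01603764],
       [ 0.98793643,  0.02513366,  0.15280679, -0.54466202],
       [-0.15338268,  0.02284043,  0.98790286, -1.06407032],
       [ 0.        ,  0.        ,  0.        ,  1.        ]])}
wrist {'fx': 344.7409574856739, 'fy': 344.7409574856739, 'cx': 321.2082963038554, 'cy': 242.41868217326237, 'tool_from_camera': array([[-2.04264351e-03,  9.64485044e-01,  2.64129567e-01,
         6.76811628e-02],
       [ 9.99997550e-01,  1.74489477e-03,  1.36188311e-03,
         8.39094982e-04],
       [ 8.52637596e-04,  2.64131702e-01, -9.64486245e-01,
        -1.41578755e-01],
       [ 0.00000000e+00,  0.00000000e+00,  0.00000000e+00,
         1.00000000e+00]])}
```

View pics/scene0.png

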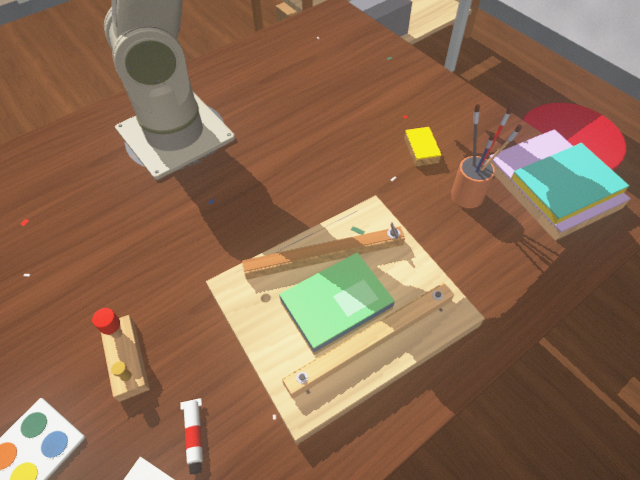

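View pics/top0.png

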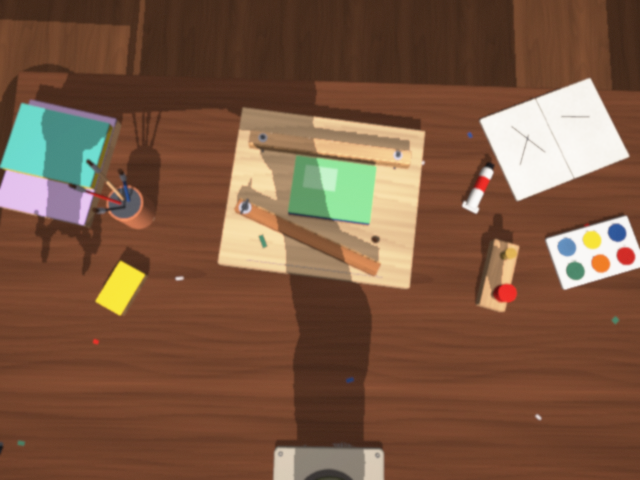

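View pics/wrist0.png

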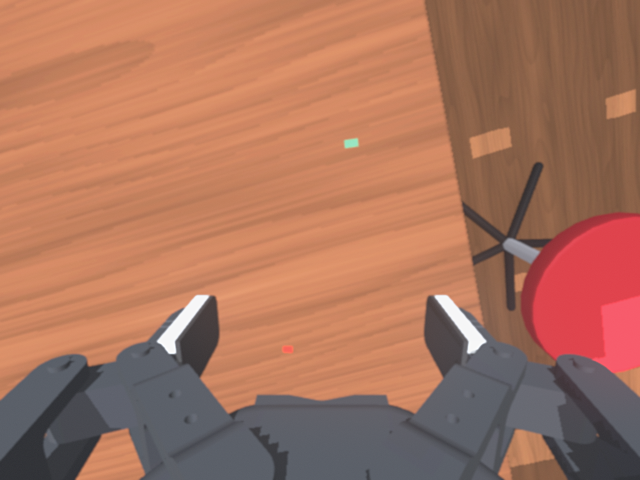

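```bash
cat > h.py <<'E'
import numpy as np, cv2
from scipy.spatial.transform import Rotation as R
from workcell import manip
def Tee(o):
    T=np.eye(4);T[:3,:3]=R.from_quat(o["ee_rot"]).as_matrix();T[:3,3]=o["position"];return T
def cam(n,T=None):
    c=manip.calibration(n)
    wc=np.linalg.inv(c["view"]) if "view" in c else T@c["tool_from_camera"]
    return c,wc
def ray(n,uv,T=None):
    c,wc=cam(n,T)
    d=np.array([(uv[0]-c["cx"])/c["fx"],-(uv[1]-c["cy"])/c["fy"],-1.])
    d=wc[:3,:3]@d
    return wc[:3,3],d/np.linalg.norm(d)
def onz(n,uv,z,T=None):
    p,d=ray(n,uv,T); return p+d*(z-p[2])/d[2]
def tri(rs):
    A=sum(np.eye(3)-np.outer(d,d) for p,d in rs); b=sum((np.eye(3)-np.outer(d,d))@p for p,d in rs)
    x=np.linalg.solve(A,b); return x,[np.linalg.norm((np.eye(3)-np.outer(d,d))@(x-p)) for p,d in rs]
def proj(n,X,T=None):
    c,wc=cam(n,T); q=np.linalg.inv(wc)@np.r_[X,1]
    return np.array([c["cx"]+c["fx"]*q[0]/-q[2], c["cy"]-c["fy"]*q[1]/-q[2]])
E
python3 - <<'E'
import cv2
t=cv2.imread("pics/top0.png"); cv2.imwrite("pics/top0a.png",cv2.resize(t[95:300,210:440],None,fx=3.4,fy=2.9*1.17,interpolation=cv2.INTER_CUBIC)[:600])
s=cv2.imread("pics/scene0.png"); cv2.imwrite("pics/scene0a.png",cv2.resize(s[190:445,200:490],None,fx=2.35,fy=2.35,interpolation=cv2.INTER_CUBIC))
E
python3 - <<'E'
from h import *
t=cv2.imread("pics/top0.png"); s=cv2.imread("pics/scene0.png")
def blobs(im,name,cond,amin=25):
    h=cv2.cvtColor(im,cv2.COLOR_BGR2HSV); m=cv2.inRange(h,*cond)
    if cond[0][0]==0: m|=cv2.inRange(h,(174,)+cond[0][1:],(180,)+cond[1][1:])
    n,l,st,ce=cv2.connectedComponentsWithStats(m)
    for i in range(1,n):
        if st[i][4]>=amin: print(name,st[i],ce[i].round(1))
for n,im in (("top",t),("scene",s)):
    blobs(im,n+" red",((0,190,120),(6,255,255)))
    blobs(im,n+" green",((50,60,60),(75,255,255)),300)
    blobs(im,n+" yellow",((25,150,120),(32,255,255)))
# board mask
m=cv2.inRange(cv2.cvtColor(t,cv2.COLOR_BGR2HSV),(10,30,140),(30,150,255))
n,l,st,ce=cv2.connectedComponentsWithStats(m); i=1+st[1:,4].argmax(); print(st[i])
E
```

```text
top red [475 177  14  14 122] [481.9 183.1]
top red [ 95 194  15   6  39] [102.  196.7]
top red [618 249  16  14 179] [625.4 255.6]
top red [494 285  23  17 299] [506.1 293. ]
top green [ 289  156   87   68 4375] [332.5 189.8]
top yellow [584 232  17  16 217] [591.7 239.6]
top yellow [  97  262   47   52 1295] [119.8 287.6]
scene red [ 92 308  23  26 322] [103.2 319.2]
scene red [186 427  10  21 124] [190.2 435.8]
scene green [ 280  253  114   95 5214] [334.  299.1]
scene green [ 21 413  25  25 459] [ 33.3 424.6]
scene yellow [406 127  35  32 746] [422.8 142.7]
scene yellow [513 176 113  48 410] [555.5 202.3]
scene yellow [ 10 463  27  17 353] [ 24.5 472.1]
[  217   108   209   182 22638]
```

View pics/top0a.png

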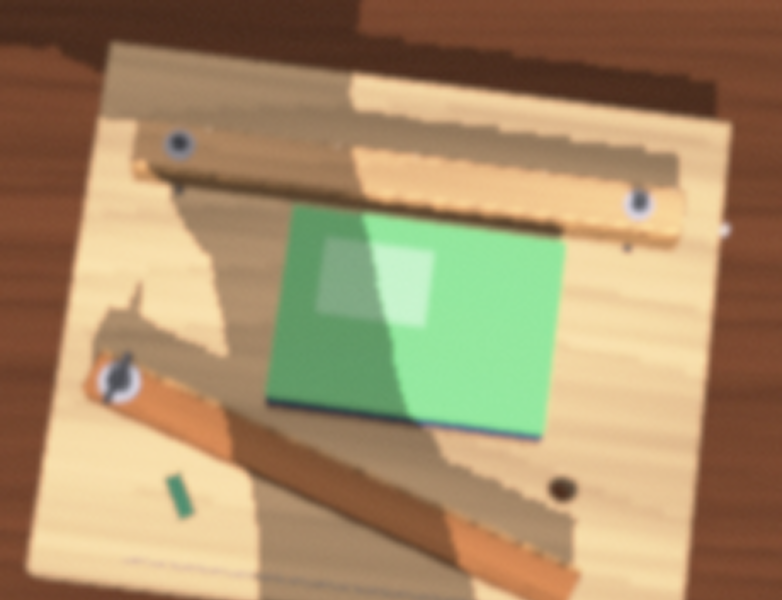

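View pics/scene0a.png

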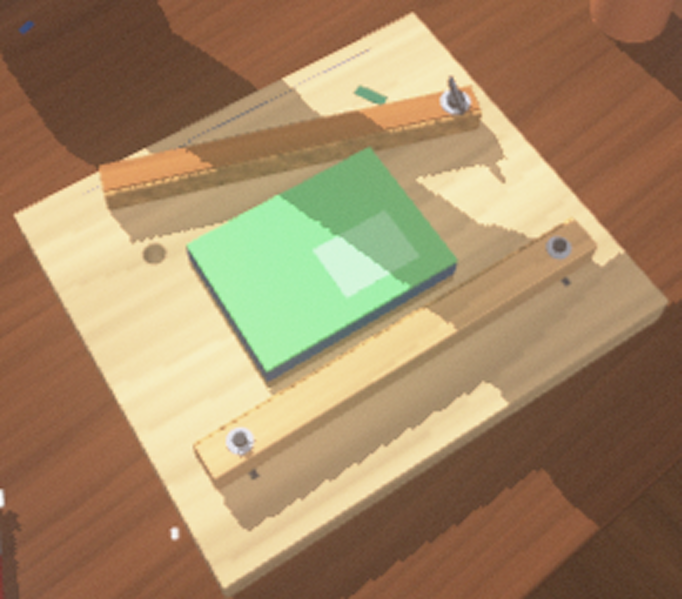

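```bash
python3 - <<'E'
from h import *
t=cv2.imread("pics/top0.png"); s=cv2.imread("pics/scene0.png")
for n in("top","scene"): print(n,"cam at",cam(n)[1][:3,3].round(3))
m=cv2.inRange(cv2.cvtColor(t,cv2.COLOR_BGR2HSV),(10,30,110),(30,170,255))
n,l,st,ce=cv2.connectedComponentsWithStats(m); i=1+st[1:,4].argmax(); print(st[i])
mm=(l==i).astype(np.uint8)
cn=max(cv2.findContours(mm,cv2.RETR_EXTERNAL,cv2.CHAIN_APPROX_NONE)[0],key=len)
hu=cv2.convexHull(cn); ap=cv2.approxPolyDP(hu,8,True)[:,0]; print(ap)
# line fits
pts=cn[:,0].astype(float); L=[]
k=len(ap)
for a,b in zip(ap,np.roll(ap,-1,0)):
    a=a.astype(float);b=b.astype(float);u=(b-a)/np.linalg.norm(b-a);nn=np.array([-u[1],u[0]])
    r=pts-a; sel=(abs(r@nn)<2.5)&(r@u>12)&(r@u<np.linalg.norm(b-a)-12)
    v=cv2.fitLine(pts[sel].astype(np.float32),cv2.DIST_HUBER,0,.01,.01).ravel(); L.append(np.cross([v[2],v[3],1],[v[2]+v[0],v[3]+v[1],1])); print(sel.sum())
C=[]
for i in range(k):
    q=np.cross(L[i-1],L[i]); q=q[:2]/q[2]+0; w=onz("top",q,0.036); C.append(w[:2]); print(q.round(1),w.round(4), onz("top",q,0.0).round(4))
C=np.array(C)
for i in range(k): print(np.linalg.norm(C[i]-C[i-1]).round(4), np.degrees(np.arctan2(*(C[i]-C[i-1])[::-1])).round(2))
print("centre",C.mean(0))
# head of peg, dog: triangulate red centroid
x,e=tri([ray("top",(506.1,293)),ray("scene",(103.2,319.2))]); print("red head",x.round(4),np.round(e,4))
x,e=tri([ray("top",(375.5,239)),ray("scene",(265.5,298))]); print("hole",x.round(4),np.round(e,4))
x,e=tri([ray("top",(245,206.5)),ray("scene",(393,232.5))]); print("wingnut",x.round(4),np.round(e,4))
E
```

```text
top cam at [0.375 0.054 1.134]
scene cam at [ 0.993 -0.275  0.896]
[     0      0    640    446 138814]
[[587   1]
 [639  93]
 [638 438]
 [150 438]
 [  0 409]
 [  0 270]
 [162 112]
 [514   0]]Traceback (most recent call last):
  File "<stdin>", line 15, in <module>
cv2.error: OpenCV(4.12.0) /io/opencv/modules/imgproc/src/linefit.cpp:50: error: (-215:Assertion failed) count > 0 in function 'fitLine2D_wods'
```

```bash
cat > b.py <<'E'
from h import *
t=cv2.imread("pics/top0.png")
H=cv2.cvtColor(t,cv2.COLOR_BGR2HSV)
for p in((255,115),(300,118),(400,135),(230,250),(222,180),(280,268),(300,285),(385,281),(385,290)): print(p,H[p[1],p[0]])
m=cv2.inRange(H,(10,30,100),(30,150,255))
n,l,st,ce=cv2.connectedComponentsWithStats(m); i=1+st[1:,4].argmax(); print(st[i])
mm=(l==i).astype(np.uint8)
cn=max(cv2.findContours(mm,cv2.RETR_EXTERNAL,cv2.CHAIN_APPROX_NONE)[0],key=len)
hu=cv2.convexHull(cn); ap=cv2.approxPolyDP(hu,8,True)[:,0]; print(ap.tolist())
pts=cn[:,0].astype(float); L=[]
k=len(ap)
for a,b in zip(ap,np.roll(ap,-1,0)):
    a=a.astype(float);b=b.astype(float);u=(b-a)/np.linalg.norm(b-a);nn=np.array([-u[1],u[0]])
    r=pts-a; sel=(abs(r@nn)<2.5)&(r@u>12)&(r@u<np.linalg.norm(b-a)-12)
    v=cv2.fitLine(pts[sel].astype(np.float32),cv2.DIST_HUBER,0,.01,.01).ravel(); L.append(np.cross([v[2],v[3],1],[v[2]+v[0],v[3]+v[1],1])); print(sel.sum())
C=[]
for i in range(k):
    q=np.cross(L[i-1],L[i]); q=q[:2]/q[2]+0; w=onz("top",q,0.036); C.append(w[:2]); print(q.round(1),w.round(4), onz("top",q,0.0).round(4))
C=np.array(C)
for i in range(k): print(np.linalg.norm(C[i]-C[i-1]).round(4), np.degrees(np.arctan2(*(C[i]-C[i-1])[::-1])).round(2))
print("centre",C.mean(0))
x,e=tri([ray("top",(506.1,293)),ray("scene",(103.2,319.2))]); print("red head",x.round(4),np.round(e,4))
x,e=tri([ray("top",(375.5,239)),ray("scene",(265.5,298))]); print("hole",x.round(4),np.round(e,4))
x,e=tri([ray("top",(245,206.5)),ray("scene",(393,232.5))]); print("wingnut",x.round(4),np.round(e,4))
E
python3 b.py
```

```text
(255, 115) [ 15  94 163]
(300, 118) [ 15  95 163]
(400, 135) [ 16  93 222]
(230, 250) [ 19  85 240]
(222, 180) [ 10 154 124]
(280, 268) [ 19  82 243]
(300, 285) [ 10 156  80]
(385, 281) [ 19  85 240]
(385, 290) [ 10 155 127]
[  216   107   211   184 24683]
[[242, 107], [426, 129], [409, 289], [216, 266]]
160
144
170
138
[240.7 106.5] [0.858  0.2149 0.036 ] [0.8739 0.2202 0.    ]
[426.2 129.9] [ 0.8156 -0.21    0.036 ] [ 0.8301 -0.2187  0.    ]
[410.4 289.8] [ 0.4496 -0.1715  0.036 ] [ 0.4521 -0.1789  0.    ]
[215.  265.5] [0.4925 0.254  0.036 ] [0.4963 0.2606 0.    ]
0.3677 -6.1
0.4271 -95.7
0.368 173.98
0.4277 84.25
centre [0.65392945 0.0218572 ]
red head [ 0.444  -0.36    0.0898] [0.0001 0.0001]
hole [ 0.561  -0.0942  0.0321] [0.0013 0.0013]
wingnut [0.6177 0.191  0.0693] [0.0004 0.0004]
```

```bash
cat >> h.py <<'E'
def shift(P,o=None):
    o=o or manip.get_obs(); return (R.from_quat(o["ee_rot"]).as_matrix().T@(np.array(P)-o["position"])).round(4)
def yaw(o): 
    x=R.from_quat(o["ee_rot"]).as_matrix()[:,0]; return np.degrees(np.arctan2(x[1],x[0]))
E
python3 - <<'E'
from h import *
print(yaw(manip.get_obs()))
for P in [(0.36,0.3,0.25),(0.45,0.0,0.25),(0.47,-0.1,0.23)]: print(shift(P))
E
```

```text
163.85802356119748
[-0.2624 -0.2365 -0.019 ]
[-0.4322 -0.4997 -0.0188]
[-0.4793 -0.5901  0.0013]
```

```bash
python3 -m handwheel '[[[-0.26,-0.24,-0.02,0,0,-0.178,0],[-0.26,-0.24,-0.02,0,0,-0.178,0],[-0.26,-0.24,-0.02,0,0,-0.178,0],[-0.26,-0.24,-0.02,0,0,-0.178,0],[-0.26,-0.24,-0.02,0,0,-0.178,0],[-0.43,-0.50,-0.02,0,0,-0.178,0],[-0.43,-0.50,-0.02,0,0,-0.178,0],[-0.43,-0.50,-0.02,0,0,-0.178,0]]]' 60
python3 - <<'E'
from h import *
o=manip.get_obs(); print(yaw(o),o["joint_pos"].round(2))
for P in [(0.45,0.0,0.25),(0.47,-0.1,0.23)]: print(shift(P))
E
```

```text
clock: 1.15
position: [0.3955, 0.1537, 0.2502]
ee_rot: [0.052, 0.999, 0.0, 0.0]
ft_force: [1.2, 0.1, -0.6]
grip_width: -0.006
174.05163674544767 [-0.8  -0.15  0.29  1.94  0.04  1.35  0.95]
[-7.010e-02 -1.472e-01  1.000e-04]
[-0.1004 -0.2446  0.0201]
```

```bash
python3 -m handwheel '[[[-0.10,-0.245,0.02,0,0,0,0],[-0.10,-0.245,0.02,0,0,0,0],[-0.10,-0.245,0.02,0,0,0,0],[-0.10,-0.245,0.02,0,0,0,0],[-0.10,-0.245,0.02,0,0,0,0],[-0.10,-0.245,0.02,0,0,0,0]]]'
python3 - <<'E'
from h import *
o=manip.get_obs(); print(yaw(o),o["position"])
im=manip.camera("wrist"); cv2.imwrite("pics/w1.png",im); np.save("w1.npy",Tee(o))
E
```

```text
clock: 1.9
position: [0.4691, -0.0993, 0.2299]
ee_rot: [0.053, 0.999, -0.0, -0.0]
ft_force: [-0.9, 0.5, 1.0]
grip_width: 0.0
173.90661952669922 [ 0.46909258 -0.0993163   0.22989954]
```

View pics/w1.png

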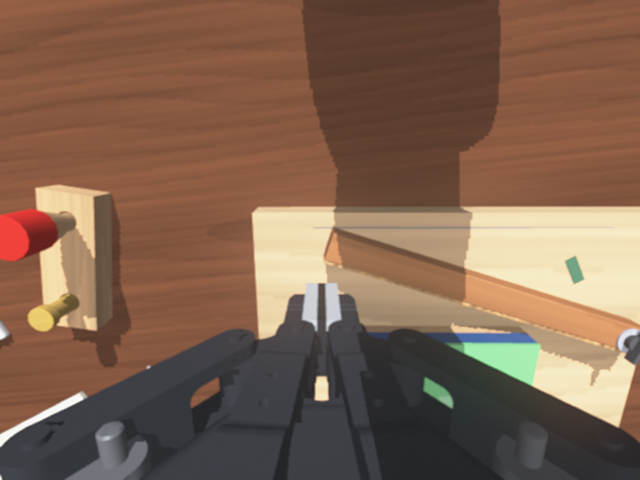

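```bash
python3 - <<'E'
import cv2
t=cv2.imread("pics/w1.png"); cv2.imwrite("pics/w1a.png",cv2.resize(t[200:370,240:640],None,fx=2,fy=2,interpolation=cv2.INTER_CUBIC))
E
```

```text
(no output)
```

View pics/w1a.png

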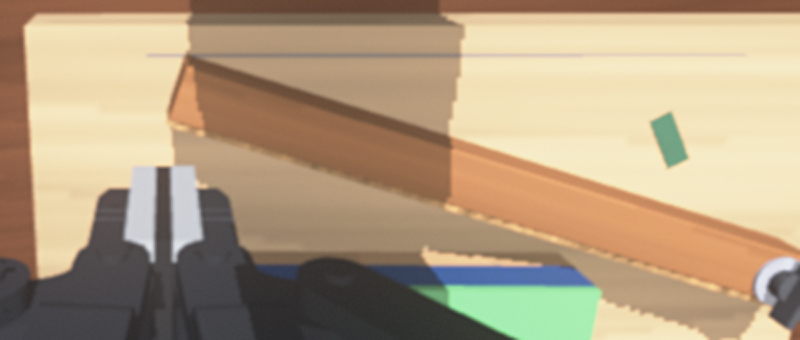

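```bash
python3 - <<'E'
from h import *
T=np.load("w1.npy")
a=onz("wrist",(325,261),0.067,T); b=onz("wrist",(617.5,349),0.067,T); print("cork top edge",a,b)
c=onz("wrist",(336,233),0.067,T); d=onz("wrist",(635,322.5),0.067,T); print("back top edge",c,d)
for p,q in((a,b),(c,d)): print(np.degrees(np.arctan2(*(q-p)[:2][::-1])))
print("hole px",proj("wrist",(0.561,-0.0945,0.036),T))
print("board corner",onz("wrist",(257,211),0.036,T))
x,e=tri([ray("wrist",(25,235),T),ray("top",(506,293)),ray("scene",(105,320))]); print("head approx",x,e)
E
```

```text
cork top edge [ 0.50293142 -0.09892441  0.067     ] [0.62639072 0.18180955 0.067     ]
back top edge [ 0.47738567 -0.08616653  0.067     ] [0.59838927 0.19536464 0.067     ]
66.26138867540925
66.74170995020667
hole px [334.64591216 303.12772522]
board corner [ 0.45446768 -0.1608247   0.036     ]
head approx [ 0.4447337  -0.3590579   0.08232124] [np.float64(0.004128677533889214), np.float64(0.003555791187972811), np.float64(0.0019023291133568215)]
```

```bash
cat >> h.py <<'E'
BOLT=np.array([0.616,0.192]); YAW=np.radians(-5.95)
def pushpose(th,d,z=0.046):
    a=YAW-th; c,s=np.cos(a),np.sin(a)
    p=BOLT+np.array([[c,-s],[s,c]])@np.array([-0.026-d,-0.290])
    return np.r_[p,z], np.degrees(a)+180
def rows(seq,o=None):
    o=o or manip.get_obs()
    for th,d,z in seq:
        P,y=pushpose(th,d,z); print(shift(P,o), "az",round(-np.radians(y-yaw(o)),4), P.round(4))
E
python3 - <<'E'
from h import *
rows([(0.306,0.02,0.12),(0.306,0.02,0.046)])
E
```

```text
[0.0151 0.041  0.11  ] az 0.3056 [ 0.4583 -0.0557  0.12  ]
[0.0151 0.041  0.184 ] az 0.3056 [ 0.4583 -0.0557  0.046 ]
```

```bash
python3 -m handwheel '[[[0.015,0.041,0.05,0,0,0.15,0],[0.015,0.041,0.11,0,0,0.305,0],[0.015,0.041,0.14,0,0,0.305,0],[0.015,0.041,0.14,0,0,0.305,0],[0.015,0.041,0.14,0,0,0.305,0]]]'
python3 - <<'E'
from h import *
o=manip.get_obs(); print(yaw(o),o["position"],o["ft_force"])
im=manip.camera("wrist"); cv2.imwrite("pics/w2.png",im); np.save("w2.npy",Tee(o))
P,y=pushpose(.306,0)
for X in ((0.490,-0.0925,0.067),(*P[:2],.067)): print(proj("wrist",X,Tee(o)))
E
```

```text
clock: 2.58
position: [0.4595, -0.0553, 0.0916]
ee_rot: [0.202, 0.979, 0.0, 0.001]
ft_force: [-0.3, -0.3, 0.2]
grip_width: -0.0
156.6505560106265 [ 0.45951978 -0.05525142  0.09156882] [-0.25360144 -0.2712604   0.18539789]
[280.27887679 356.47964229]
[318.67457482 317.23654904]
```

View pics/w2.png

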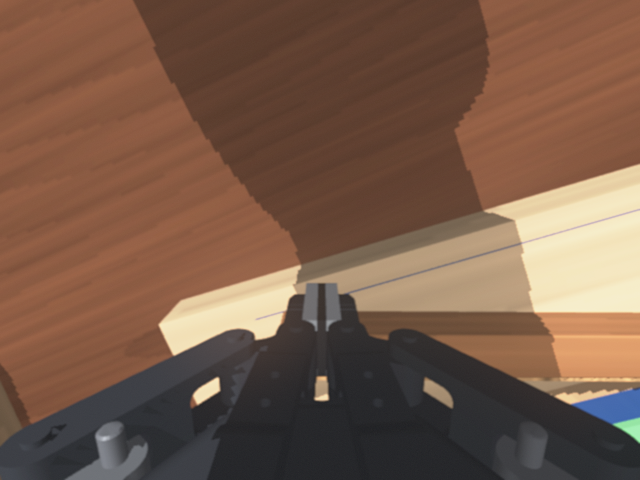

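```bash
python3 - <<'E'
from h import *
T=np.load("w2.npy")
for uv,z in (((450,336),.067),((600,338),.067),((450,313),.037)):
    X=onz("wrist",uv,z,T); print((np.linalg.inv(T)@np.r_[X,1])[:3].round(4))
E
python3 -m handwheel '[[[0,0,0.03,0,0,0,0],[0,0,0.045,0,0,0,0],[0,0,0.045,0,0,0,0]]]'
python3 - <<'E'
from h import *
print(manip.get_obs()["position"])
rows([(.306,.0,.046),(.306,-.004,.046),(.28,-.004,.046),(.25,-.004,.046),(.22,-.004,.046),(.19,-.004,.046),(.15,-.004,.046),(.11,-.004,.046)])
E
```

```text
[-0.0303  0.0699  0.0247]
[-0.0317  0.1512  0.0248]
[-0.0319  0.0809  0.0547]
clock: 3.0
position: [0.4584, -0.0559, 0.0451]
ee_rot: [0.203, 0.979, -0.0, -0.0]
ft_force: [0.5, -0.1, -0.3]
grip_width: -0.003
[ 0.45843313 -0.05594588  0.04512754]
[-0.0197  0.0002 -0.0009] az 0.0011 [ 0.4766 -0.0636  0.046 ]
[-0.0237  0.0002 -0.0009] az 0.0011 [ 0.4803 -0.0652  0.046 ]
[-0.0313 -0.0003 -0.0009] az -0.0249 [ 0.487  -0.0687  0.046 ]
[-0.04   -0.0006 -0.0009] az -0.0549 [ 0.4949 -0.0724  0.046 ]
[-0.0487 -0.0007 -0.0009] az -0.0849 [ 0.5029 -0.0759  0.046 ]
[-0.0574 -0.0005 -0.0009] az -0.1149 [ 0.5109 -0.0792  0.046 ]
[-0.069   0.0002 -0.0009] az -0.1549 [ 0.5219 -0.0832  0.046 ]
[-0.0806  0.0014 -0.0009] az -0.1949 [ 0.533  -0.0867  0.046 ]
```

```bash
python3 -m handwheel '[[[-0.010,0,0,0,0,0,0],[-0.015,0,0,0,0,0,0],[-0.018,0,0,0,0,0,0],[-0.020,0,0,0,0,0,0],[-0.022,0,0,0,0,0,0],[-0.024,0,0,0,0,0,0],[-0.028,0,0,0,0,-0.012,0],[-0.032,0,0,0,0,-0.026,0]]]'
```

```text
clock: 4.0
position: [0.4881, -0.0688, 0.0451]
ee_rot: [0.19, 0.982, -0.0, -0.0]
ft_force: [-1.8, 1.0, -0.3]
grip_width: 0.001
```

```bash
python3 - <<'E'
from h import *
o=manip.get_obs()
d=.004
import scipy.optimize as so
f=lambda d: shift(pushpose(np.radians(-5.95-(yaw(o)-180)),d)[0],o)[0]
d=so.brentq(f,-.02,.02);print("d",d, "th",np.radians(-5.95-(yaw(o)-180)))
rows([(t,d,.0455) for t in (.27,.255,.24,.225,.21,.195,.18,.165,.15)])
E
```

```text
d -0.0045000000000000005 th 0.2779436971204119
[-0.0024 -0.0005 -0.0004] az -0.0079 [ 0.4901 -0.0701  0.0455]
[-0.0067 -0.0007 -0.0004] az -0.0229 [ 0.494  -0.072   0.0455]
[-0.0111 -0.0009 -0.0004] az -0.0379 [ 0.498  -0.0738  0.0455]
[-0.0154 -0.001  -0.0004] az -0.0529 [ 0.502  -0.0755  0.0455]
[-0.0198 -0.0011 -0.0004] az -0.0679 [ 0.506  -0.0772  0.0455]
[-0.0241 -0.0011 -0.0004] az -0.0829 [ 0.5101 -0.0788  0.0455]
[-0.0285 -0.001  -0.0004] az -0.0979 [ 0.5141 -0.0804  0.0455]
[-0.0329 -0.0009 -0.0004] az -0.1129 [ 0.5182 -0.0819  0.0455]
[-0.0372 -0.0007 -0.0004] az -0.1279 [ 0.5224 -0.0833  0.0455]
```

```bash
python3 -m handwheel '[[[-0.004,-0.0005,0,0,0,-0.015,0],[-0.008,-0.0005,0,0,0,-0.029,0],[-0.012,-0.001,0,0,0,-0.043,0],[-0.016,-0.001,0,0,0,-0.057,0],[-0.020,-0.001,0,0,0,-0.070,0],[-0.024,-0.001,0,0,0,-0.084,0],[-0.028,-0.001,0,0,0,-0.098,0],[-0.032,-0.001,0,0,0,-0.112,0]]]'
python3 - <<'E'
from h import *
o=manip.get_obs(); print(yaw(o),o["position"],o["ft_force"])
im=manip.camera("top"); cv2.imwrite("pics/t3.png",cv2.resize(im[95:300,210:440],None,fx=3,fy=2.9,interpolation=cv2.INTER_CUBIC))
E
```

```text
clock: 5.0
position: [0.5176, -0.0816, 0.0452]
ee_rot: [0.134, 0.991, 0.0, 0.0]
ft_force: [-2.2, 0.4, -1.4]
grip_width: 0.002
164.54312165670632 [ 0.51760925 -0.08158198  0.04517411] [-2.15410225  0.35820443 -1.40917531]
```

View pics/t3.png

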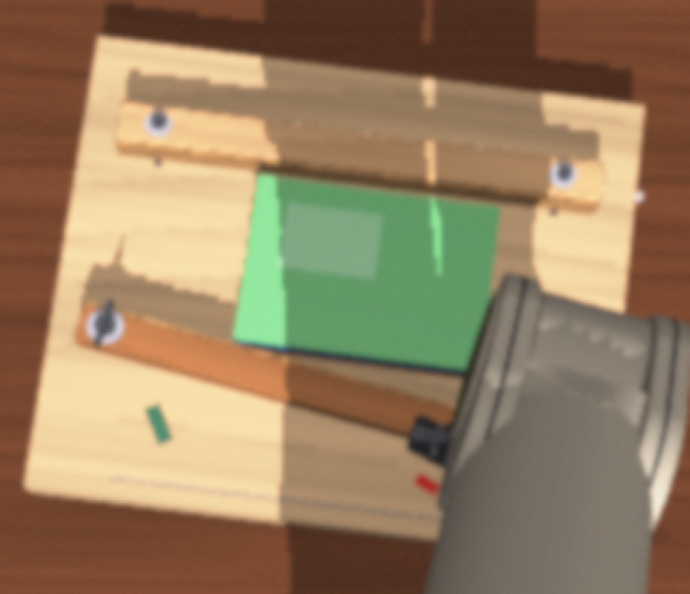

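```bash
python3 - <<'E'
from h import *
rows([(t,-.0045,.0455) for t in (.1,.05,0)])
E
python3 -m handwheel '[[[-0.003,0,0,0,0,-0.010,0],[-0.006,0,0,0,0,-0.021,0],[-0.009,0.0005,0,0,0,-0.031,0],[-0.012,0.0005,0,0,0,-0.041,0],[-0.015,0.0005,0,0,0,-0.052,0],[-0.0175,0.001,0,0,0,-0.060,0],[-0.020,0.001,0,0,0,-0.068,0],[-0.022,0.001,0,0,0,-0.075,0]]]'
```

```text
[-0.0191 -0.0009 -0.0002] az -0.0652 [ 0.5362 -0.0876  0.0455]
[-0.0336 -0.0007 -0.0002] az -0.1152 [ 0.5503 -0.0913  0.0455]
[-0.0482  0.0003 -0.0002] az -0.1652 [ 0.5646 -0.0942  0.0455]
clock: 6.05
position: [0.539, -0.0865, 0.0452]
ee_rot: [0.097, 0.995, 0.0, 0.0]
ft_force: [-1.1, -0.3, 0.8]
grip_width: -0.003
```

```bash
python3 -m handwheel '[[[-0.002,0,0,0,0,-0.007,0],[-0.004,0,0,0,0,-0.014,0],[-0.006,0,0,0,0,-0.021,0],[-0.0075,0,0,0,0,-0.026,0],[-0.009,0,0,0,0,-0.031,0],[-0.0105,0,0,0,0,-0.036,0],[-0.012,0,0,0,0,-0.041,0]]]'
python3 - <<'E'
from h import *
o=manip.get_obs(); print(yaw(o),o["position"],o["ft_force"])
im=manip.camera("top"); cv2.imwrite("pics/t4.png",cv2.resize(im[95:300,210:440],None,fx=3,fy=2.9,interpolation=cv2.INTER_CUBIC))
im=manip.camera("scene"); cv2.imwrite("pics/s4.png",cv2.resize(im[190:445,200:490],None,fx=2.35,fy=2.35,interpolation=cv2.INTER_CUBIC))
E
```

```text
clock: 6.92
position: [0.5506, -0.0889, 0.0452]
ee_rot: [0.077, 0.997, -0.0, -0.0]
ft_force: [-2.3, -0.8, -0.1]
grip_width: 0.004
171.14508870720246 [ 0.55061193 -0.08892966  0.04516687] [-2.31022683 -0.82908965 -0.08241346]
```

View pics/t4.png

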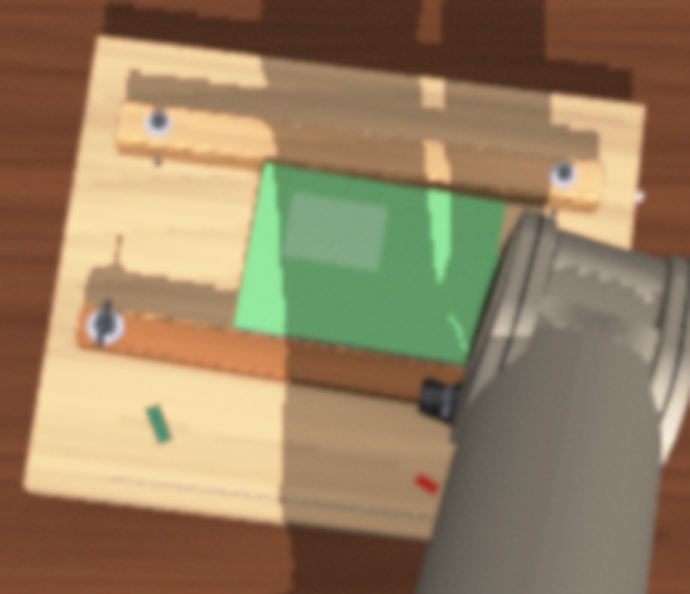

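View pics/s4.png

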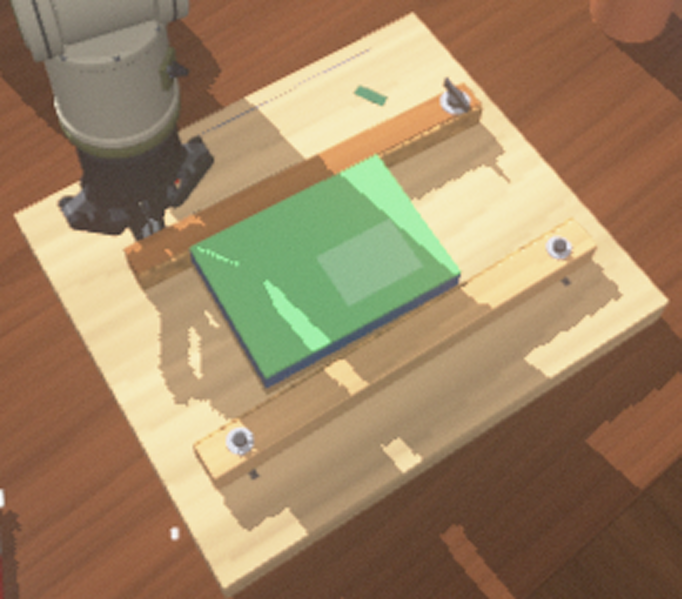

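```bash
python3 -m handwheel '[[[-0.001,0,0,0,0,-0.003,0],[-0.002,0,0,0,0,-0.007,0],[-0.003,0,0,0,0,-0.010,0],[-0.004,0,0,0,0,-0.014,0],[-0.005,0,0,0,0,-0.017,0],[-0.006,0,0,0,0,-0.021,0],[-0.007,0,0,0,0,-0.024,0],[-0.0078,0,0,0,0,-0.027,0]]]'
```

```text
clock: 8.02
position: [0.5583, -0.09, 0.0451]
ee_rot: [0.064, 0.998, 0.0, -0.0]
ft_force: [-2.6, -2.0, -0.0]
grip_width: -0.002
```

```bash
python3 -m handwheel '[[[-0.0007,0,0,0,0,-0.003,0],[-0.0014,0,0,0,0,-0.005,0],[-0.002,0,0,0,0,-0.008,0],[-0.0026,0,0,0,0,-0.010,0],[-0.0032,0,0,0,0,-0.012,0]]]'
```

```text
clock: 8.65
position: [0.5615, -0.0904, 0.0452]
ee_rot: [0.058, 0.998, 0.0, -0.0]
ft_force: [-2.4, -1.9, -0.2]
grip_width: 0.002
```

```bash
python3 -m handwheel '[[[-0.0006,0,0,0,0,-0.002,0],[-0.0012,0,0,0,0,-0.004,0],[-0.0018,0,0,0,0,-0.006,0]]]'; python3 -m handwheel '[[[-0.0005,0,0,0,0,-0.002,0],[-0.001,0,0,0,0,-0.004,0]]]'
```

```text
clock: 9.02
position: [0.5631, -0.0906, 0.0451]
ee_rot: [0.055, 0.998, 0.0, -0.0]
ft_force: [-5.3, -0.8, 0.4]
grip_width: 0.005
clock: 9.28
position: [0.5632, -0.0907, 0.0451]
ee_rot: [0.053, 0.999, 0.0, -0.001]
ft_force: [-10.5, 0.5, 6.9]
grip_width: -0.002
```

```bash
python3 -m handwheel '[[[0,0,0,0,0,0,0]]]'; python3 -m handwheel '[[[-0.0003,0,0,0,0,0,0],[-0.0003,0,0,0,0,0,0]]]'
```

```text
clock: 9.4
position: [0.5631, -0.0906, 0.0451]
ee_rot: [0.053, 0.999, 0.0, -0.001]
ft_force: [-9.8, -0.8, 4.3]
grip_width: -0.005
clock: 9.65
position: [0.5632, -0.0907, 0.0451]
ee_rot: [0.053, 0.999, 0.0, -0.001]
ft_force: [-10.3, 0.2, 8.0]
grip_width: -0.0
```

```bash
python3 -m handwheel '[[[-0.0003,0,0,0,0,0,0],[-0.0003,0,0,0,0,0,0]]]'; python3 -m handwheel '[[[-0.0003,0,0,0,0,0,0],[-0.0003,0,0,0,0,0,0]]]'
```

```text
clock: 9.9
position: [0.5631, -0.0907, 0.0451]
ee_rot: [0.053, 0.999, 0.0, -0.002]
ft_force: [-12.2, -0.1, 8.3]
grip_width: -0.003
clock: 10.15
position: [0.5632, -0.0907, 0.0451]
ee_rot: [0.053, 0.999, 0.001, -0.002]
ft_force: [-13.6, -0.3, 10.1]
grip_width: 0.002
```

```bash
python3 -m handwheel '[[[-0.0002,0,0,0,0,0,0],[-0.0002,0,0,0,0,0,0],[-0.0002,0,0,0,0,0,0],[-0.0002,0,0,0,0,0,0]]]'
python3 - <<'E'
from h import *
o=manip.get_obs(); print(yaw(o),o["position"],o["ft_force"])
im=manip.camera("top"); cv2.imwrite("pics/t5f.png",im);cv2.imwrite("pics/t5.png",cv2.resize(im[95:300,210:440],None,fx=3,fy=2.9,interpolation=cv2.INTER_CUBIC))
im=manip.camera("scene"); cv2.imwrite("pics/s5f.png",im);cv2.imwrite("pics/s5.png",cv2.resize(im[190:445,200:490],None,fx=2.35,fy=2.35,interpolation=cv2.INTER_CUBIC))
E
```

```text
clock: 10.65
position: [0.5632, -0.0907, 0.0451]
ee_rot: [0.053, 0.999, 0.001, -0.002]
ft_force: [-16.0, 0.5, 10.9]
grip_width: -0.001
173.92091831599097 [ 0.56321432 -0.09068343  0.04508488] [-15.95292825   0.53038814  10.9299682 ]
```

View pics/t5.png

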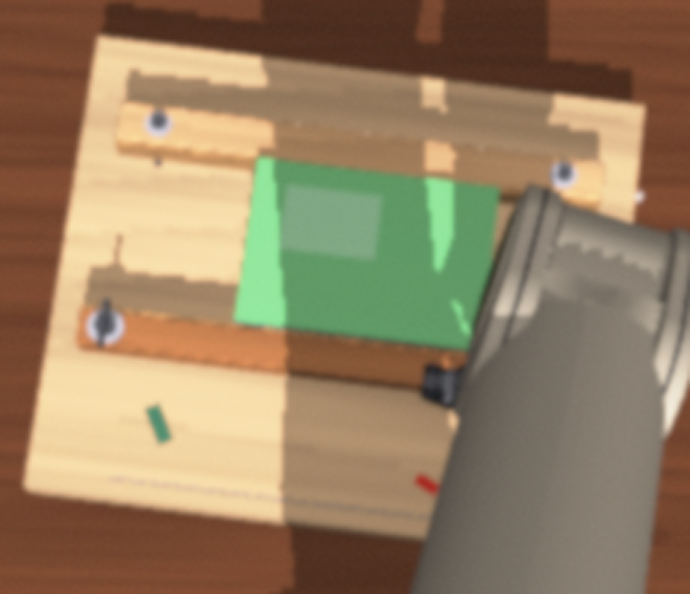

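View pics/s5.png

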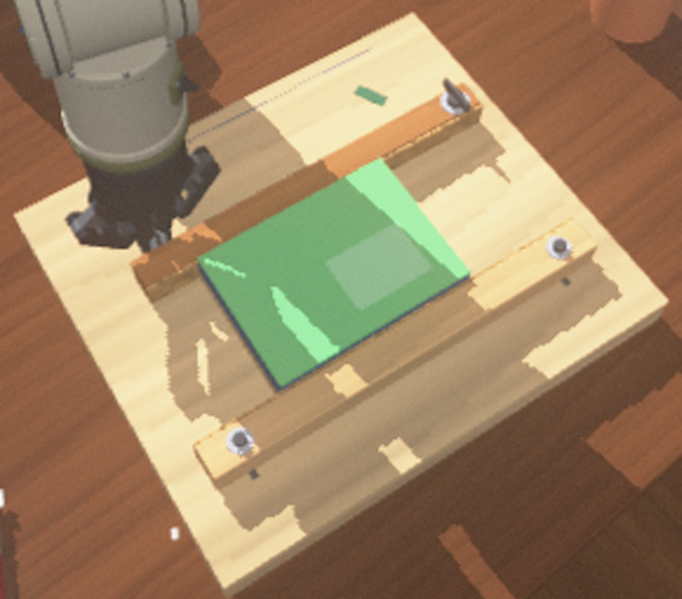

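```bash
python3 -m handwheel '[[[0.001,0,0,0,0,0,0],[0.003,0,0,0,0,0,0],[0.006,0,0,0,0,0,0],[0.010,0,0,0,0,0,0],[0.018,0,-0.01,0,0,0,0],[0.022,0,-0.05,0,0,0,0],[0.022,0,-0.10,0,0,0,0],[0.022,0,-0.14,0,0,0,0]]]'
python3 - <<'E'
from h import *
o=manip.get_obs(); print(yaw(o),o["position"],o["ft_force"])
print(shift((.60,-.08,.25)),shift((.60,-.17,.25)))
E
```

```text
clock: 11.75
position: [0.5433, -0.0888, 0.1879]
ee_rot: [0.053, 0.999, 0.0, 0.001]
ft_force: [0.1, 0.1, -0.4]
grip_width: -0.002
173.912673949771 [ 0.54331068 -0.08875679  0.18787341] [ 0.09445813  0.08084822 -0.36636833]
[-0.0556  0.0148 -0.062 ] [-0.0651 -0.0747 -0.0621]
```

```bash
python3 -m handwheel '[[[-0.055,0.015,-0.06,0,0,0,0],[-0.055,0.015,-0.06,0,0,0,0],[-0.055,0.015,-0.06,0,0,0,0]]]'
cat > snap.py <<'E'
import sys
from h import *
n=sys.argv[1]; o=manip.get_obs(); np.save(n+".npy",Tee(o)); print(o["position"],o["joint_velocities"].round(3).max()); cv2.imwrite(f"pics/{n}.png",manip.camera("wrist"))
E
python3 snap.py w6
python3 -m handwheel '[[[-0.01,-0.09,0,0,0,0,0.06],[-0.01,-0.09,0,0,0,0,0.0854],[-0.01,-0.09,0,0,0,0,0.0854],[-0.01,-0.09,0,0,0,0,0.0854]]]'
python3 snap.py w7
python3 - <<'E'
from h import *
a=cv2.imread("pics/w6.png");b=cv2.imread("pics/w7.png")
for n in("w6","w7"): print(proj("wrist",(0.5605,-0.095,0.036),np.load(n+".npy")))
cv2.imwrite("pics/w67.png",np.vstack([cv2.resize(a,(400,300)),cv2.resize(b,(400,300))]))
E
```

```text
clock: 12.12
position: [0.6004, -0.0794, 0.2464]
ee_rot: [0.053, 0.999, -0.0, 0.001]
ft_force: [-0.2, -0.1, -0.2]
grip_width: -0.002
[ 0.60036423 -0.07939116  0.24638414] 0.072
clock: 12.68
position: [0.5994, -0.1692, 0.2444]
ee_rot: [0.053, 0.999, 0.001, -0.001]
ft_force: [-0.0, 1.1, -0.3]
grip_width: 0.846
[ 0.59942248 -0.16915912  0.24444686] 0.002
[301.01544508 178.03860641]
[390.30772472 170.06564706]
```

View pics/w67.png

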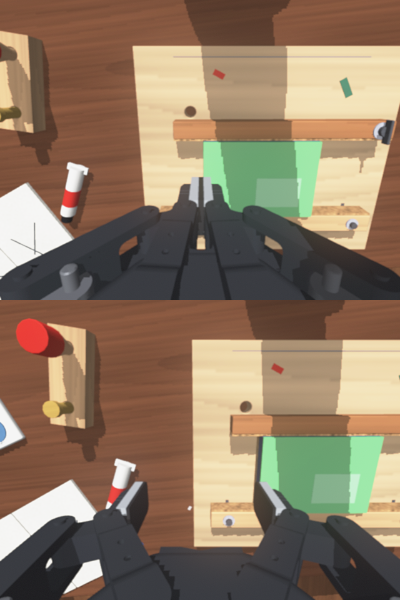

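```bash
python3 - <<'E'
from h import *
rs=[]
out=[]
for n,c in(("w6",(303,178)),("w7",(392,170))):
    im=cv2.imread(f"pics/{n}.png"); x,y=c; cr=im[y-35:y+45,x-50:x+50]; out.append(cv2.resize(cr,None,fx=4,fy=4,interpolation=cv2.INTER_CUBIC))
    g=cv2.cvtColor(cr,cv2.COLOR_BGR2HSV)
    m=cv2.inRange(cr[...,2],0,150)  # dark
    nn,l,st,ce=cv2.connectedComponentsWithStats(m)
    for i in range(1,nn):
        if st[i][4]>60: print(n,st[i],(ce[i]+[x-50,y-35]).round(1))
cv2.imwrite("pics/holes.png",np.hstack(out))
E
```

```text
w6 [ 43  27  18  17 233] [304.1 178.1]
w6 [ 86  47  14  33 250] [348.4 204.4]
w7 [ 42  27  18  17 238] [392.7 170.2]
w7 [ 83  47  17  33 222] [437.5 196.8]
w7 [26 50  4 30 82] [369.8 198.9]
```

View pics/holes.png

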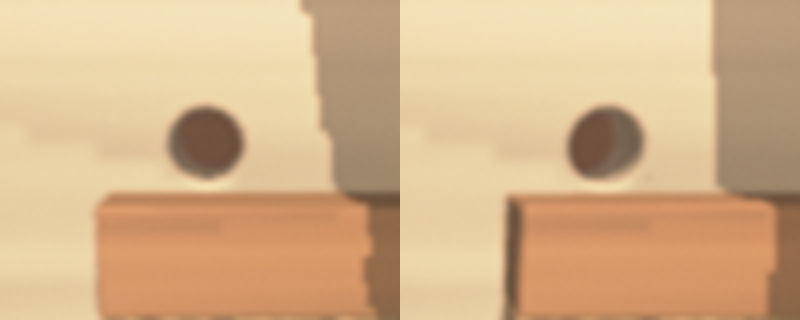

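```bash
python3 - <<'E'
from h import *
T6=np.load("w6.npy");T7=np.load("w7.npy")
print("w6 z36",onz("wrist",(304.1,178.1),.036,T6),"w7",onz("wrist",(392.7,170.2),.036,T7))
print("tri",tri([ray("wrist",(304.1,178.1),T6),ray("wrist",(392.7,170.2),T7)]))
print("top",onz("top",(375.5,239),.036),"scene",onz("scene",(265.5,298),.036))
t=cv2.imread("pics/top0.png")
im=cv2.imread("pics/w7.png"); h=cv2.cvtColor(im,cv2.COLOR_BGR2HSV)
m=cv2.inRange(h,(0,190,90),(6,255,255))|cv2.inRange(h,(174,190,90),(180,255,255))
nn,l,st,ce=cv2.connectedComponentsWithStats(m)
for i in range(1,nn):
    if st[i][4]>300: print(st[i],ce[i])
cv2.imwrite("pics/w7p.png",cv2.resize(im[0:270,0:200],None,fx=2.2,fy=2.2,interpolation=cv2.INTER_CUBIC))
print(shift((.46,-.30,.2)))
E
```

```text
w6 z36 [ 0.56089349 -0.09191946  0.036     ] w7 [ 0.56088708 -0.09263875  0.036     ]
tri (array([ 0.56111652, -0.0920852 ,  0.03317466]), [np.float64(7.900236989971537e-07), np.float64(7.900236990456247e-07)])
top [ 0.55968153 -0.09487056  0.036     ] scene [ 0.56357148 -0.09386041  0.036     ]
[  27   30   67   56 2174] [52.37902484 57.13799448]
[ 0.1252 -0.1452  0.0446]
```

View pics/w7p.png

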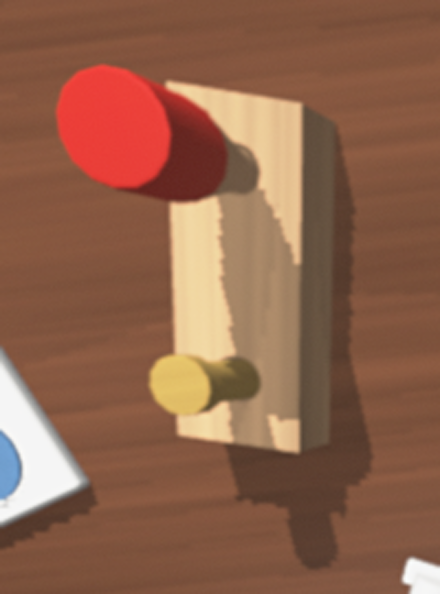

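```bash
python3 -m handwheel '[[[0.06,-0.07,0.02,0,0,0,0.0854],[0.125,-0.145,0.04,0,0,0,0.0854],[0.125,-0.145,0.04,0,0,0,0.0854],[0.125,-0.145,0.04,0,0,0,0.0854],[0.125,-0.145,0.04,0,0,0,0.0854]]]'
python3 snap.py w8
python3 - <<'E'
from h import *
T7=np.load("w7.npy")
print("w7 top z.1",onz("wrist",(51.5,57.7),.1,T7), "top",onz("top",(506.1,293),.095),"scene",onz("scene",(104,317),.1))
E
```

```text
clock: 13.35
position: [0.461, -0.2999, 0.2052]
ee_rot: [0.052, 0.999, 0.0, 0.0]
ft_force: [0.1, 0.0, 0.9]
grip_width: 1.004
[ 0.46097738 -0.29994921  0.20518476] 0.014
w7 top z.1 [ 0.44539788 -0.3553863   0.1       ] top [ 0.44358124 -0.35804142  0.095     ] scene [ 0.44782922 -0.35584644  0.1       ]
```

View pics/w8.png

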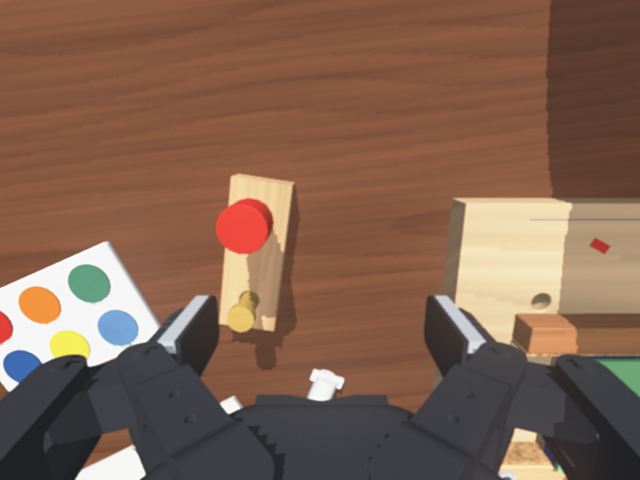

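```bash
python3 - <<'E'
from h import *
rs=[]
for n in("w7","w8"):
    im=cv2.imread(f"pics/{n}.png"); T=np.load(n+".npy"); h=cv2.cvtColor(im,cv2.COLOR_BGR2HSV)
    m=cv2.inRange(h,(0,150,225),(8,255,255))|cv2.inRange(h,(172,150,225),(180,255,255))
    m[:, 300:]=0
    c=max(cv2.findContours(m,cv2.RETR_EXTERNAL,cv2.CHAIN_APPROX_NONE)[0],key=len)
    e=cv2.fitEllipse(c); print(n,e, cv2.contourArea(c), onz("wrist",e[0],.1,T).round(4)); rs.append(ray("wrist",e[0],T))
X,er=tri(rs); print(X,er)
print("dog",onz("wrist",(241,319),.07,np.load("w8.npy")), "hole",onz("wrist",(541,300),.036,np.load("w8.npy")))
P=(X[0],X[1]); 
for z in(.13,.065): print(shift((*P,z)))
E
```

```text
w7 ((50.9803581237793, 56.66276550292969), (45.3564567565918, 55.971981048583984), 147.0507354736328) 1993.0 [ 0.4447 -0.3556  0.1   ]
w8 ((241.63201904296875, 227.0196990966797), (48.48781204223633, 52.99618148803711), 176.65509033203125) 1961.0 [ 0.4432 -0.356   0.1   ]
[ 0.44386548 -0.35676078  0.09783703] [np.float64(0.00027845212893363026), np.float64(0.0002784521289336338)]
dog [ 0.53167682 -0.37829611  0.07      ] hole [ 0.55974558 -0.09325864  0.036     ]
[ 0.0119 -0.059   0.0752]
[ 0.012  -0.0591  0.1402]
```

```bash
python3 -m handwheel '[[[0.012,-0.0585,0.03,0,0,0,0.0854],[0.012,-0.0585,0.075,0,0,0,0.0854],[0.012,-0.0585,0.11,0,0,0,0.0854],[0.012,-0.0585,0.13,0,0,0,0.0854],[0.012,-0.0585,0.142,0,0,0,0.0854],[0.012,-0.0585,0.142,0,0,0,0.0854]]]'
python3 snap.py w9
```

```text
clock: 14.15
position: [0.443, -0.3575, 0.0632]
ee_rot: [0.052, 0.999, 0.0, -0.0]
ft_force: [0.2, -0.0, 0.5]
grip_width: 0.999
[ 0.44298962 -0.35747554  0.0631681 ] 0.014
```

View pics/w9.png

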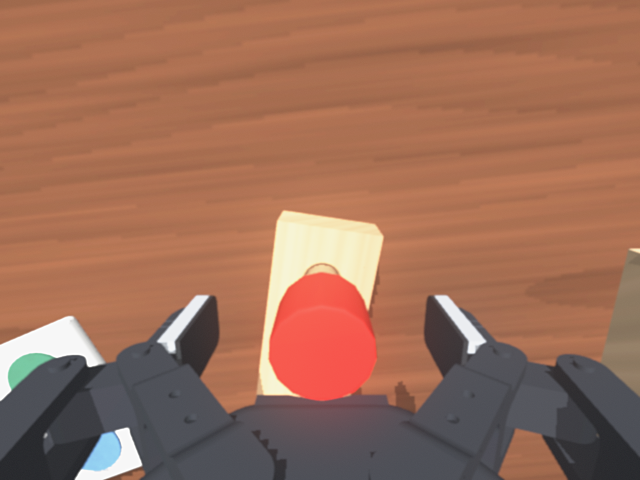

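```bash
python3 -m handwheel '[[[0,0,0,0,0,0,0.05],[0,0,0,0,0,0,0.03],[0,0,0,0,0,0,0.02],[0,0,0,0,0,0,0.02],[0,0,0,0,0,0,0.02],[0,0,0,0,0,0,0.02]]]' 60
```

```text
clock: 14.95
position: [0.4428, -0.358, 0.0638]
ee_rot: [0.053, 0.999, 0.0, 0.001]
ft_force: [-1.2, 2.5, 6.1]
grip_width: 0.44
```

```bash
python3 -m handwheel '[[[0,0,-0.01,0,0,0,0.02],[0,0,-0.03,0,0,0,0.02],[0,0,-0.06,0,0,0,0.02],[0,0,-0.10,0,0,0,0.02],[0,0,-0.11,0,0,0,0.02],[0,0,-0.11,0,0,0,0.02]]]'
python3 snap.py w10
python3 - <<'E'
from h import *
o=manip.get_obs(); print(o["ft_force"],yaw(o))
cv2.imwrite("pics/s10.png",manip.camera("scene"))
print(shift((.55,-.0925,.17)),shift((.561,-.0925,.17)))
E
```

```text
clock: 15.7
position: [0.4427, -0.358, 0.174]
ee_rot: [0.053, 0.999, -0.0, 0.001]
ft_force: [-0.1, 0.5, -1.8]
grip_width: 0.437
[ 0.44273116 -0.35797299  0.17403308] 0.031
[-0.27205615  0.34051334 -0.90921651] 173.94606244936784
[-0.0794  0.2748  0.0025] [-0.0903  0.276   0.0025]
```

View pics/w10.png

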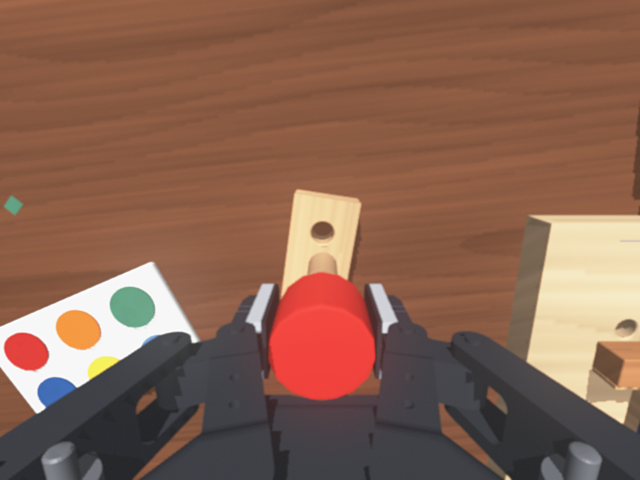

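View pics/s10.png

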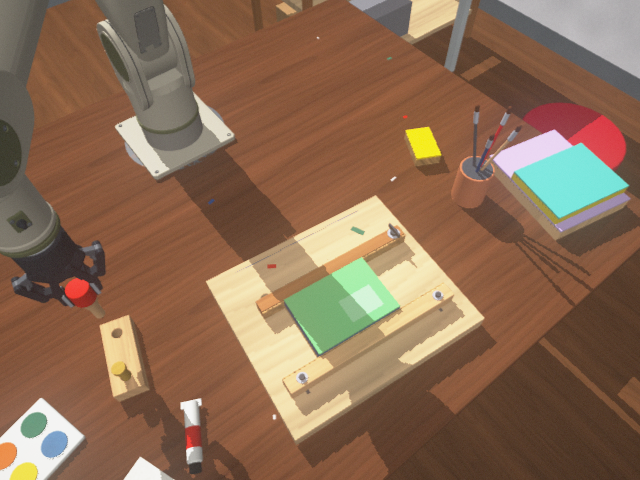

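```bash
python3 - <<'E'
from h import *
im=cv2.imread("pics/w10.png"); cv2.imwrite("pics/w10a.png",cv2.resize(im[200:410,250:400],None,fx=4,fy=2.8,interpolation=cv2.INTER_CUBIC))
T=np.load("w10.npy")
def pt(t): return T@np.r_[t,1]
for x0 in(-.002,-.001,0,.001):
    print(x0,proj("wrist",pt([x0+.009,0,.0638])[:3],T).round(1),proj("wrist",pt([x0+.008,0,.0638])[:3],T).round(1), [proj("wrist",pt([x0,s*.009,.0638])[:3],T).round(1) for s in(-1,1)])
E
```

```text
-0.002 [320.1 249.1] [320.1 250.7] [array([305.8, 262.9]), array([334.5, 262.8])]
-0.001 [320.1 247.6] [320.1 249.1] [array([305.8, 261.4]), array([334.5, 261.3])]
0 [320.1 246. ] [320.1 247.6] [array([305.8, 259.9]), array([334.5, 259.8])]
0.001 [320.1 244.5] [320.1 246. ] [array([305.8, 258.3]), array([334.5, 258.3])]
```

View pics/w10a.png

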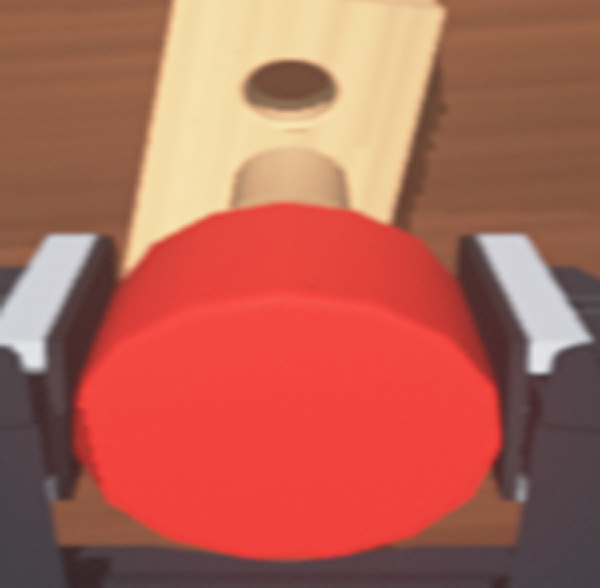

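```bash
python3 -m handwheel '[[[-0.028,0.092,0,0,0,0,0.02],[-0.056,0.184,0,0,0,0,0.02],[-0.085,0.274,0,0,0,0,0.02],[-0.085,0.274,0,0,0,0,0.02],[-0.085,0.274,0,0,0,0,0.02],[-0.085,0.274,0.02,0,0,0,0.02],[-0.085,0.274,0.035,0,0,0,0.02],[-0.085,0.274,0.035,0,0,0,0.02]]]'
python3 snap.py w11
python3 - <<'E'
from h import *
cv2.imwrite("pics/s11.png",cv2.resize(manip.camera("scene")[200:360,180:380],None,fx=3.7,fy=3.7,interpolation=cv2.INTER_CUBIC))
im=cv2.imread("pics/w11.png"); cv2.imwrite("pics/w11a.png",cv2.resize(im[200:400,240:420],None,fx=3,fy=3,interpolation=cv2.INTER_CUBIC))
E
```

```text
clock: 16.8
position: [0.5545, -0.095, 0.1365]
ee_rot: [0.054, 0.999, -0.0, -0.002]
ft_force: [0.1, -0.1, -1.0]
grip_width: 0.439
[ 0.55453502 -0.09500767  0.13645951] 0.017
```

View pics/s11.png

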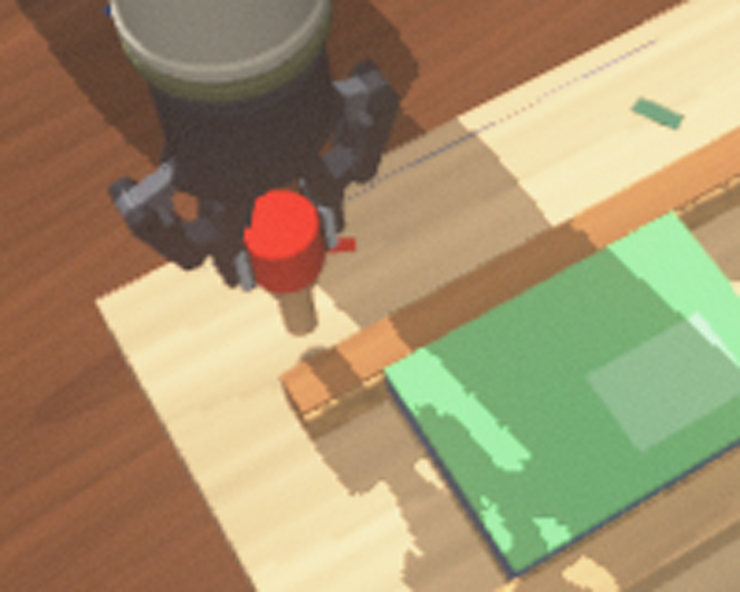

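View pics/w11a.png

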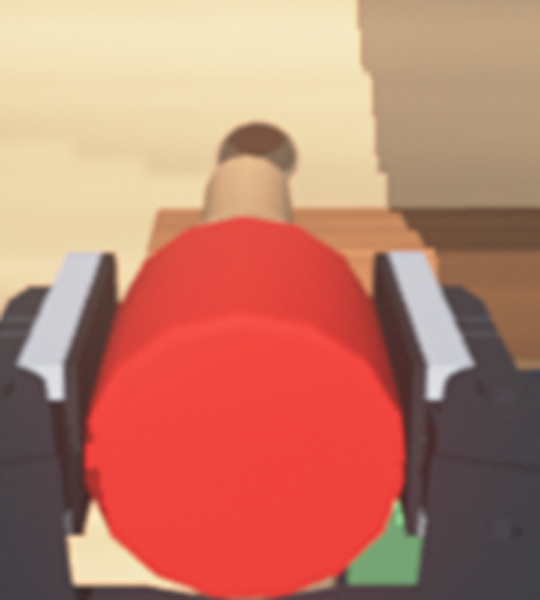

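```bash
python3 - <<'E'
from h import *
T=np.load("w11.npy"); Ti=np.linalg.inv(T)
f=onz("wrist",(322.8,251.7),.0727,T); hl=onz("wrist",(325.8,240.7),.036,T)
print("foot edge tool",(Ti@np.r_[f,1])[:3].round(4),"hole edge tool",(Ti@np.r_[hl,1])[:3].round(4))
print("hole centre prev est tool",(Ti@np.r_[.561,-.0923,.036,1])[:3].round(4))
X=tri([ray("wrist",(325.8,240.7),T)]+[ray("wrist",(304.1,178.1-8.5),np.load("w6.npy")),ray("wrist",(392.7,170.2-8.5),np.load("w7.npy"))]); print(X)
E
```

```text
foot edge tool [0.0053 0.0017 0.0638] hole edge tool [0.0026 0.004  0.1005]
hole centre prev est tool [-0.0065  0.0035  0.1004]
(array([ 0.5529539 , -0.09112623,  0.03173932]), [np.float64(0.0003389134826271767), np.float64(0.0001574872439274306), np.float64(0.000239902310367434)])
```

```bash
python3 - <<'E'
from h import *
T=np.load("w11.npy"); Ti=np.linalg.inv(T)
im=cv2.imread("pics/w11.png"); h=cv2.cvtColor(im,cv2.COLOR_BGR2HSV)
m=cv2.inRange(h,(0,150,215),(8,255,255))|cv2.inRange(h,(172,150,215),(180,255,255))
c=max(cv2.findContours(m,cv2.RETR_EXTERNAL,cv2.CHAIN_APPROX_NONE)[0],key=len)
e=cv2.fitEllipse(cv2.convexHull(c)); print(e,cv2.boundingRect(c))
z=T[2,3]+.0362
x,y,w,hh=cv2.boundingRect(c)
for uv in (e[0],(322.3,y),(322.3,y+hh),(x,e[0][1]),(x+w,e[0][1])): print((Ti@np.r_[onz("wrist",uv,z,T),1])[:3].round(4))
E
```

```text
((321.9198913574219, 336.74652099609375), (107.6099624633789, 128.0965576171875), 0.6683840155601501) (269, 272, 105, 127)
[ 0.0052  0.001  -0.0362]
[ 0.0287  0.0012 -0.0361]
[-0.02    0.0011 -0.0363]
[ 0.0052 -0.0171 -0.0362]
[ 0.0051  0.0188 -0.0362]
```

```bash
python3 -m handwheel '[[[-0.0035,0.002,0,0,0,0,0.02],[-0.0035,0.002,0.010,0,0,0,0.02],[-0.0035,0.002,0.02,0,0,0,0.02],[-0.0035,0.002,0.028,0,0,0,0.02],[-0.0035,0.002,0.030,0,0,0,0.02],[-0.0035,0.002,0.030,0,0,0,0.02]]]'
python3 snap.py w12
python3 - <<'E'
from h import *
print(manip.get_obs()["ft_force"])
cv2.imwrite("pics/s12.png",cv2.resize(manip.camera("scene")[200:360,180:380],None,fx=3.7,fy=3.7,interpolation=cv2.INTER_CUBIC))
im=cv2.imread("pics/w12.png"); cv2.imwrite("pics/w12a.png",cv2.resize(im[200:400,240:420],None,fx=3,fy=3,interpolation=cv2.INTER_CUBIC))
E
```

```text
clock: 17.65
position: [0.5596, -0.0929, 0.1081]
ee_rot: [0.053, 0.999, -0.0, -0.0]
ft_force: [-0.5, 0.5, -1.4]
grip_width: 0.441
[ 0.55956546 -0.09286408  0.10810725] 0.004
[-0.35661798 -0.03791466 -0.54983819]
```

View pics/s12.png

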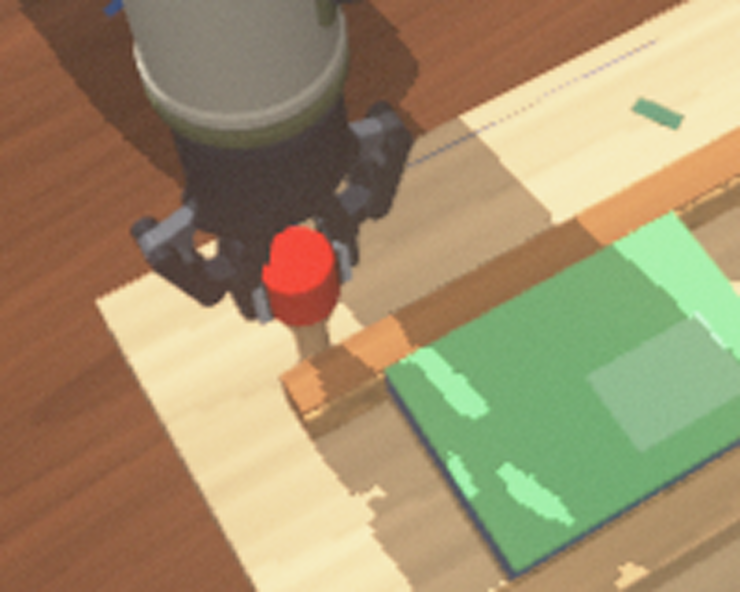

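View pics/w12a.png

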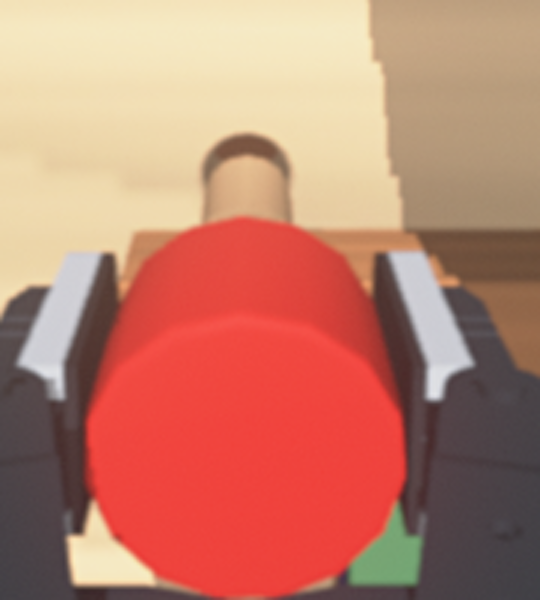

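```bash
python3 - <<'E'
from h import *
T=np.load("w12.npy"); Ti=np.linalg.inv(T)
f=onz("wrist",(322.7,251.8),T[2,3]-.0638,T); hl=onz("wrist",(322.3,244),.036,T)
print("foot edge tool",(Ti@np.r_[f,1])[:3].round(4),"hole edge tool",(Ti@np.r_[hl,1])[:3].round(4))
E
```

```text
foot edge tool [0.0053 0.0016 0.0638] hole edge tool [0.008  0.0014 0.0721]
```

```bash
python3 -m handwheel '[[[0.0015,0,0,0,0,0,0.02],[0.0015,0,0.004,0,0,0,0.02],[0.0015,0,0.006,0,0,0,0.02],[0.0015,0,0.008,0,0,0,0.02],[0.0015,0,0.009,0,0,0,0.02],[0.0015,0,0.010,0,0,0,0.02]]]'
python3 snap.py w13
python3 - <<'E'
from h import *
im=cv2.imread("pics/w13.png"); cv2.imwrite("pics/w13a.png",cv2.resize(im[200:400,240:420],None,fx=3,fy=3,interpolation=cv2.INTER_CUBIC))
E
```

```text
clock: 18.5
position: [0.5582, -0.0926, 0.0981]
ee_rot: [0.053, 0.999, 0.0, 0.0]
ft_force: [-0.7, 0.4, -0.2]
grip_width: 0.441
[ 0.55815096 -0.09261814  0.09811423] 0.01
```

View pics/w13a.png

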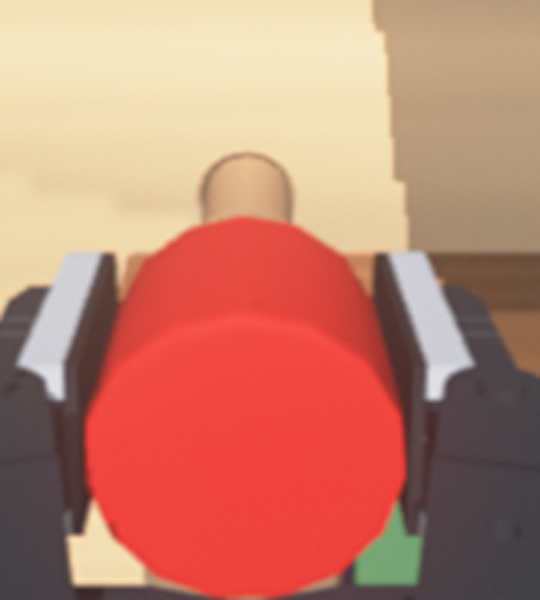

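```bash
python3 -m handwheel '[[[0,0,0.001,0,0,0,0.02],[0,0,0.002,0,0,0,0.02],[0,0,0.003,0,0,0,0.02],[0,0,0.0035,0,0,0,0.02]]]';python3 -m handwheel '[[[0,0,0.001,0,0,0,0.02],[0,0,0.002,0,0,0,0.02]]]'
```

```text
clock: 19.05
position: [0.5584, -0.0927, 0.0948]
ee_rot: [0.053, 0.999, -0.0, 0.0]
ft_force: [1.2, 0.2, 0.4]
grip_width: 0.437
clock: 19.3
position: [0.5584, -0.0927, 0.0928]
ee_rot: [0.053, 0.999, -0.0, 0.0]
ft_force: [1.3, -1.0, 0.9]
grip_width: 0.442
```

```bash
python3 -m handwheel '[[[0,0,0.001,0,0,0,0.02],[0,0,0.002,0,0,0,0.02]]]';python3 -m handwheel '[[[0,0,0.001,0,0,0,0.02],[0,0,0.002,0,0,0,0.02]]]'
```

```text
clock: 19.55
position: [0.5583, -0.0927, 0.0908]
ee_rot: [0.053, 0.999, 0.0, 0.0]
ft_force: [3.3, -1.1, 0.4]
grip_width: 0.443
clock: 19.8
position: [0.5583, -0.0927, 0.0887]
ee_rot: [0.053, 0.999, 0.0, 0.0]
ft_force: [3.4, -1.1, 1.3]
grip_width: 0.44
```

```bash
python3 -m handwheel '[[[-0.0005,0,0,0,0,0,0.02],[-0.0005,0,0.001,0,0,0,0.02]]]';python3 -m handwheel '[[[0,0,0.001,0,0,0,0.02],[0,0,0.0015,0,0,0,0.02]]]'
```

```text
clock: 20.05
position: [0.5585, -0.0927, 0.0876]
ee_rot: [0.053, 0.999, 0.0, -0.0]
ft_force: [1.7, -1.1, 0.8]
grip_width: 0.44
clock: 20.3
position: [0.5585, -0.0927, 0.0862]
ee_rot: [0.053, 0.999, 0.0, -0.0]
ft_force: [0.8, -0.4, 2.4]
grip_width: 0.439
```

```bash
python3 -m handwheel '[[[0,0,0.0005,0,0,0,0.02],[0,0,0.001,0,0,0,0.02]]]';python3 -m handwheel '[[[0,0,0.0005,0,0,0,0.02],[0,0,0.0005,0,0,0,0.02]]]'
```

```text
clock: 20.55
position: [0.5585, -0.0927, 0.0854]
ee_rot: [0.053, 0.999, 0.0, -0.0]
ft_force: [-1.3, -1.0, 6.4]
grip_width: 0.442
clock: 20.8
position: [0.5585, -0.0927, 0.085]
ee_rot: [0.053, 0.999, 0.0, -0.0]
ft_force: [-1.7, -0.6, 6.8]
grip_width: 0.447
```

```bash
python3 -m handwheel '[[[0,0,0,0,0,0,0.05],[0,0,0,0,0,0,0.06],[0,0,0,0,0,0,0.07],[0,0,-0.005,0,0,0,0.08],[0,0,-0.025,0,0,0,0.08],[0,0,-0.055,0,0,0,0.08],[0,0,-0.07,0,0,0,0.05],[0,0,-0.07,0,0,0,0]]]'
python3 -m handwheel '[[[0,0,0,0,0,0,0],[0,0,0,0,0,0,0],[0,0,0,0,0,0,0]]]'
python3 snap.py w14
python3 - <<'E'
from h import *
print(manip.get_obs()["ft_force"])
cv2.imwrite("pics/s14.png",cv2.resize(manip.camera("scene")[200:360,180:380],None,fx=3.7,fy=3.7,interpolation=cv2.INTER_CUBIC))
im=cv2.imread("pics/w14.png"); cv2.imwrite("pics/w14a.png",cv2.resize(im[200:400,240:420],None,fx=3,fy=3,interpolation=cv2.INTER_CUBIC))
E
```

```text
clock: 21.8
position: [0.5592, -0.0926, 0.1555]
ee_rot: [0.053, 0.999, 0.0, 0.001]
ft_force: [-0.8, -0.6, 0.1]
grip_width: 0.529
clock: 22.18
position: [0.5583, -0.0926, 0.154]
ee_rot: [0.053, 0.999, -0.0, -0.001]
ft_force: [-0.1, 0.2, -0.4]
grip_width: 0.001
[ 0.55831468 -0.09264323  0.15404373] 0.002
[-0.35682415 -0.47831354 -0.46775398]
```

View pics/s14.png

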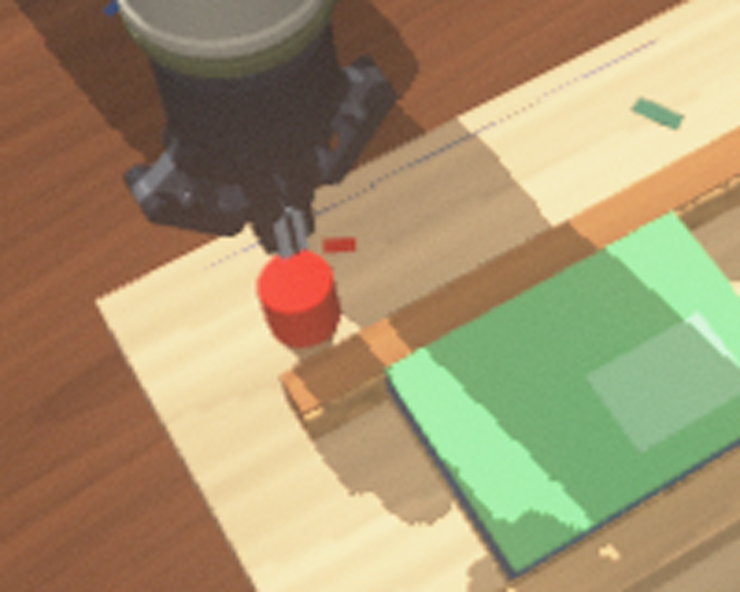

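View pics/w14a.png

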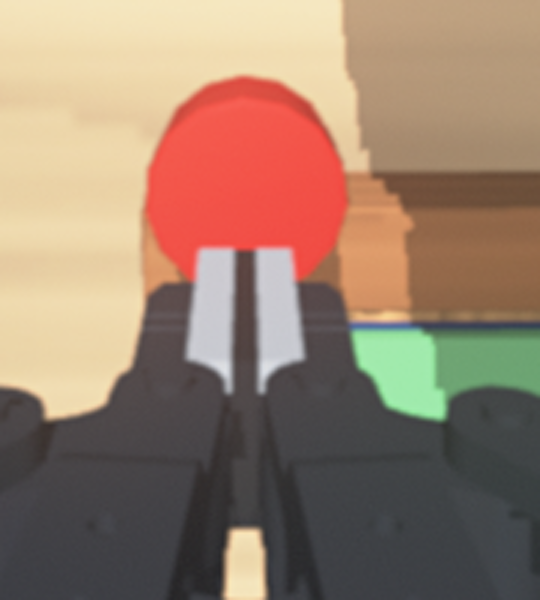

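```bash
python3 - <<'E'
from h import *
T=np.load("w14.npy"); Ti=np.linalg.inv(T)
for uv in((322.7,232.3),(289.5,264),(356,264)):
    print((Ti@np.r_[onz("wrist",uv,.121,T),1])[:3].round(4))
E
```

```text
[0.0252 0.0015 0.0331]
[ 0.0078 -0.0162  0.0331]
[0.0077 0.0193 0.033 ]
```

```bash
python3 -m handwheel '[[[0.006,0,0.01,0,0,0,0],[0.006,0,0.02,0,0,0,0],[0.006,0,0.025,0,0,0,0],[0.006,0,0.027,0,0,0,0],[0.006,0,0.029,0,0,0,0]]]'
python3 snap.py w15
python3 - <<'E'
from h import *
cv2.imwrite("pics/s15.png",cv2.resize(manip.camera("scene")[200:360,180:380],None,fx=3.7,fy=3.7,interpolation=cv2.INTER_CUBIC))
E
```

```text
clock: 22.9
position: [0.5528, -0.0921, 0.1257]
ee_rot: [0.053, 0.999, -0.0, 0.0]
ft_force: [-0.0, 0.6, 0.4]
grip_width: 0.005
[ 0.55282148 -0.09206724  0.12567907] 0.016
```

View pics/s15.png

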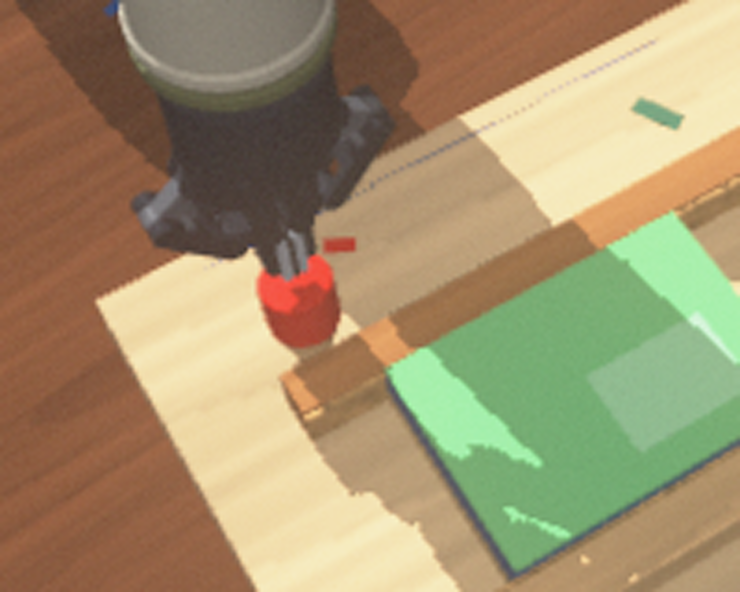

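View pics/w15.png

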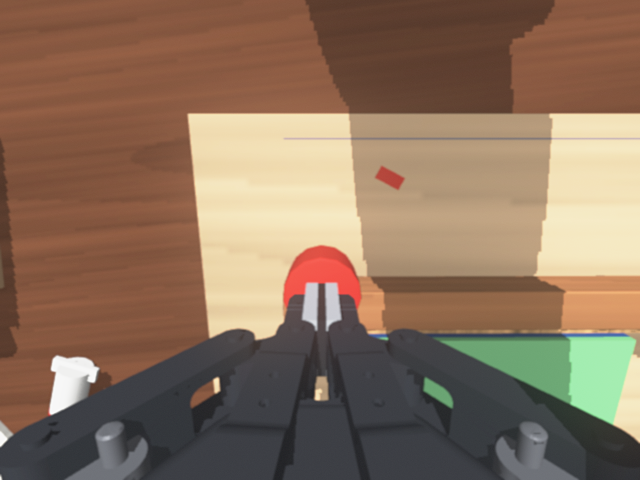

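```bash
python3 - <<'E'
from h import *
print(onz("scene",(180+297/3.7,200+282/3.7),.121), proj("scene",(.5528,-.0921,.121)))
T=np.load("w15.npy"); Ti=np.linalg.inv(T)
for r in(250,253): print((Ti@np.r_[onz("wrist",(322,r),.121,T),1])[:3].round(4))
E
```

```text
[ 0.56303713 -0.09410539  0.121     ] [258.06423917 271.84428051]
[0.024  0.0011 0.0047]
[0.0226 0.0011 0.0047]
```

```bash
python3 - <<'E'
from h import *
T=np.load("w14.npy")
im=cv2.imread("pics/w14.png"); h=cv2.cvtColor(im,cv2.COLOR_BGR2HSV)
s=cv2.imread("pics/s14.png"); hs=cv2.cvtColor(s,cv2.COLOR_BGR2HSV)
def ell(h,vmin,ymax=9999):
    m=cv2.inRange(h,(0,150,vmin),(8,255,255))|cv2.inRange(h,(172,150,vmin),(180,255,255))
    m[ymax:]=0
    c=max(cv2.findContours(m,cv2.RETR_EXTERNAL,cv2.CHAIN_APPROX_NONE)[0],key=len)
    return m,c
for v in(200,225,235):
    m,c=ell(h,v,282); print(v,cv2.boundingRect(c)); 
    p=c[:,0]; p=p[p[:,1]<280]; print("w",cv2.fitEllipse(p)); ew=cv2.fitEllipse(p)
for v in(200,225,240):
    m,c=ell(hs,v); es=cv2.fitEllipse(c); print(v,"s",es,cv2.boundingRect(c))
for cw in((322.7,264.6),(322.7,262),(322.7,267)):
    print(tri([ray("wrist",cw,T),ray("scene",(180+296.5/3.7,200+281/3.7))]))
E
```

```text
200 (288, 226, 68, 56)
w ((321.8099365234375, 267.65240478515625), (65.19239044189453, 82.71786499023438), 176.71031188964844)
225 (289, 231, 66, 51)
w ((321.46380615234375, 265.15814208984375), (64.9259033203125, 66.88897705078125), 173.21176147460938)
235 (289, 232, 66, 50)
w ((321.4203186035156, 264.7051696777344), (64.0463638305664, 64.26194763183594), 157.44454956054688)
200 s ((295.0451354980469, 282.592041015625), (58.13242721557617, 75.96220397949219), 70.76689910888672) (258, 251, 75, 63)
225 s ((294.47625732421875, 281.94610595703125), (55.83028030395508, 74.4079818725586), 72.33866882324219) (258, 252, 74, 60)
240 s ((293.6925354003906, 281.7234802246094), (53.51534652709961, 71.96763610839844), 75.16837310791016) (258, 253, 71, 57)
(array([ 0.55536642, -0.09089375,  0.10826226]), [np.float64(0.00010722214174684024), np.float64(0.00010722214174683603)])
(array([ 0.55440501, -0.09064329,  0.10659476]), [np.float64(3.686950161638548e-05), np.float64(3.686950161629343e-05)])
(array([ 0.55624235, -0.09112201,  0.10978245]), [np.float64(0.00023850235134694159), np.float64(0.00023850235134696357)])
```

```bash
python3 - <<'E'
from h import *
def ell(im,vmin,box,ymax=None):
    x,y,w,hh=box; k=4
    im=cv2.resize(im[y:y+hh,x:x+w],None,fx=k,fy=k,interpolation=cv2.INTER_CUBIC)
    h=cv2.cvtColor(im,cv2.COLOR_BGR2HSV)
    m=cv2.inRange(h,(0,150,vmin),(8,255,255))|cv2.inRange(h,(172,150,vmin),(180,255,255))
    c=max(cv2.findContours(m,cv2.RETR_EXTERNAL,cv2.CHAIN_APPROX_NONE)[0],key=len)
    e=cv2.fitEllipse(c); return np.array(e[0])/k+[x,y]+(0.5/k-0.5), np.array(e[1])/k
s0=ell(cv2.imread("pics/scene0.png"),225,(80,295,50,50)); print(s0)
w8=(np.array([241.6,227.0]),); t0=ell(cv2.imread("pics/top0.png"),225,(485,275,45,40)); print("top",t0)
T8=np.load("w8.npy");T7=np.load("w7.npy")
print("scene+w8",tri([ray("scene",s0[0]),ray("wrist",w8[0],T8)]))
print("scene+w7",tri([ray("scene",s0[0]),ray("wrist",(51,56.7),T7)]))
print("scene+top",tri([ray("scene",s0[0]),ray("top",t0[0])]))
s10=ell(cv2.imread("pics/s10.png"),225,(50,265,60,60)); print("s10",s10, onz("scene",s10[0],.174+.0362))
E
```

```text
(array([102.51755905, 317.00632095]), array([16.60573006, 22.09241486]))
top (array([506.94827652, 292.63318062]), array([15.87704277, 18.00489044]))
scene+w8 (array([ 0.4438789 , -0.35764911,  0.09631437]), [np.float64(0.0006863778772882572), np.float64(0.0006863778772883075)])
scene+w7 (array([ 0.4434144 , -0.35835129,  0.09590837]), [np.float64(2.9449153135014826e-05), np.float64(2.94491531350374e-05)])
scene+top (array([ 0.44431351, -0.35849753,  0.09753604]), [np.float64(0.0003276969959723093), np.float64(0.00032769699597213673)])
s10 (array([ 76.04586601, 287.96879005]), array([17.75958633, 23.3819294 ])) [ 0.44745133 -0.35868289  0.2102    ]
```

```bash
python3 -m handwheel '[[[-0.001,0,0.002,0,0,0,0],[-0.001,0,0.004,0,0,0,0],[-0.001,0,0.006,0,0,0,0]]]'; python3 -m handwheel '[[[0,0,0.0015,0,0,0,0],[0,0,0.003,0,0,0,0],[0,0,0.004,0,0,0,0]]]'
```

```text
clock: 23.38
position: [0.5536, -0.0921, 0.1195]
ee_rot: [0.053, 0.999, 0.0, -0.0]
ft_force: [-0.7, -0.2, 0.2]
grip_width: 0.004
clock: 23.75
position: [0.5536, -0.0921, 0.1156]
ee_rot: [0.053, 0.999, 0.0, -0.0]
ft_force: [-0.2, -0.1, 0.2]
grip_width: 0.001
```

Still no contact at 0.1156, which matches my estimate that the top sits at about 0.112. I'll keep feeling downward.

```bash
python3 -m handwheel '[[[0,0,0.001,0,0,0,0],[0,0,0.002,0,0,0,0]]]'; python3 -m handwheel '[[[0,0,0.001,0,0,0,0],[0,0,0.0015,0,0,0,0]]]';  python3 -m handwheel '[[[0,0,0.0005,0,0,0,0],[0,0,0.001,0,0,0,0]]]'
```

```text
clock: 24.0
position: [0.5537, -0.0921, 0.1136]
ee_rot: [0.053, 0.999, 0.0, 0.0]
ft_force: [-0.3, -0.5, 0.0]
grip_width: 0.001
clock: 24.25
position: [0.5539, -0.0922, 0.1126]
ee_rot: [0.053, 0.999, 0.0, 0.0]
ft_force: [-1.6, 0.7, 5.7]
grip_width: -0.002
clock: 24.5
position: [0.5539, -0.0923, 0.1119]
ee_rot: [0.053, 0.999, 0.0, 0.0]
ft_force: [-4.4, -0.1, 10.6]
grip_width: 0.001
```

```bash
python3 -m handwheel '[[[0,0,0.0005,0,0,0,0],[0,0,0.0005,0,0,0,0]]]';  python3 -m handwheel '[[[0,0,0.0005,0,0,0,0],[0,0,0.0005,0,0,0,0]]]'
```

```text
clock: 24.75
position: [0.5539, -0.0923, 0.1116]
ee_rot: [0.053, 0.999, 0.0, 0.0]
ft_force: [-3.3, 1.3, 11.9]
grip_width: 0.002
clock: 25.0
position: [0.554, -0.0923, 0.1113]
ee_rot: [0.053, 0.999, 0.0, 0.0]
ft_force: [-5.2, 0.8, 13.1]
grip_width: -0.0
```

```bash
python3 snap.py w16; python3 - <<'E'
from h import *
print(manip.get_obs()["ft_force"])
cv2.imwrite("pics/s16.png",cv2.resize(manip.camera("scene")[200:360,180:380],None,fx=3.7,fy=3.7,interpolation=cv2.INTER_CUBIC))
E
```

```text
[ 0.55397274 -0.09230809  0.11133169] 0.001
[-4.88570652  1.15756192 13.08047474]
```

View pics/s16.png

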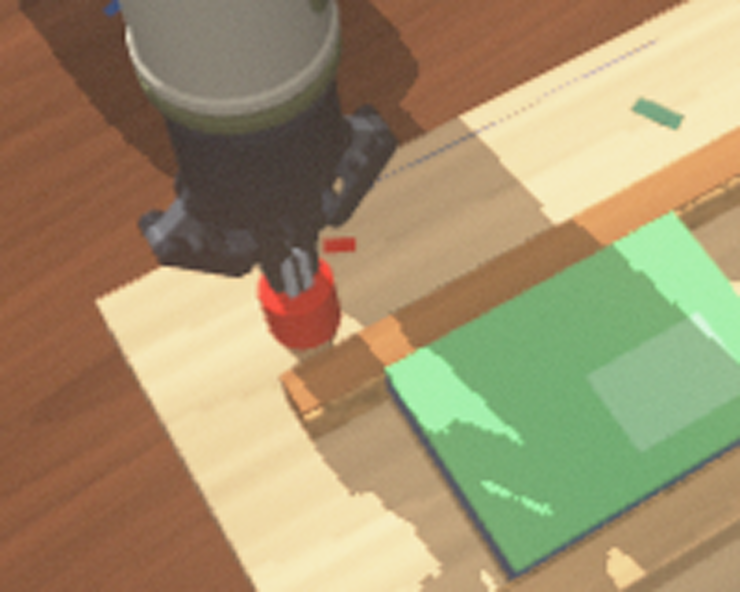

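```bash
python3 -m handwheel '[[[0.0005,0,0.0005,0,0,0,0],[0.001,0,0.001,0,0,0,0]]]';  python3 -m handwheel '[[[0.0003,0,0.0005,0,0,0,0],[0.0006,0,0.001,0,0,0,0]]]'
```

```text
clock: 25.35
position: [0.5535, -0.0923, 0.1107]
ee_rot: [0.053, 0.999, 0.0, 0.001]
ft_force: [-3.4, 0.3, 16.6]
grip_width: -0.003
clock: 25.6
position: [0.5534, -0.0922, 0.1102]
ee_rot: [0.053, 0.999, 0.0, 0.002]
ft_force: [-3.7, 1.1, 18.8]
grip_width: -0.0
```

```bash
python3 -m handwheel '[[[0.0005,0,0.0002,0,0,0,0],[0.001,0,0.0004,0,0,0,0],[0.001,0,0.0004,0,0,0,0]]]'
```

```text
clock: 25.98
position: [0.5531, -0.0922, 0.1102]
ee_rot: [0.053, 0.999, 0.0, 0.002]
ft_force: [-0.5, 0.3, 16.5]
grip_width: -0.005
```

```bash
python3 -m handwheel '[[[0,0,0.0004,0,0,0,0],[0,0,0.0008,0,0,0,0],[0,0,0.0008,0,0,0,0]]]'
```

```text
clock: 26.35
position: [0.5532, -0.0922, 0.1097]
ee_rot: [0.053, 0.999, 0.0, 0.002]
ft_force: [-3.7, 0.9, 21.4]
grip_width: 0.001
```

```bash
python3 -m handwheel '[[[0,0,-0.001,0,0,0,0],[0,0,-0.003,0,0,0,0],[0,0,-0.008,0,0,0,0],[0,0,-0.02,0,0,0,0],[0.01,0,-0.06,0,0,0,0],[0.01,0,-0.10,0,0,0,0],[0,0,-0.13,0,0,0,0],[-0.04,0,-0.13,0,0,0,0]]]'; python3 -m handwheel '[[[-0.02,0,0,0,0,0,0],[-0.02,0,0,0,0,0,0]]]'
python3 snap.py w17
python3 - <<'E'
from h import *
a=manip.camera("scene");cv2.imwrite("pics/s17f.png",a);cv2.imwrite("pics/t17f.png",manip.camera("top"))
cv2.imwrite("pics/s17.png",cv2.resize(a[200:360,180:380],None,fx=3.7,fy=3.7,interpolation=cv2.INTER_CUBIC))
E
```

```text
clock: 27.35
position: [0.592, -0.0964, 0.2413]
ee_rot: [0.053, 0.999, 0.001, 0.003]
ft_force: [1.1, -0.0, 0.1]
grip_width: 0.0
clock: 27.6
position: [0.6112, -0.0983, 0.2369]
ee_rot: [0.053, 0.999, -0.0, -0.0]
ft_force: [-1.5, 0.4, 0.1]
grip_width: -0.003
[ 0.61117131 -0.0982798   0.2368705 ] 0.044
```

View pics/s17.png

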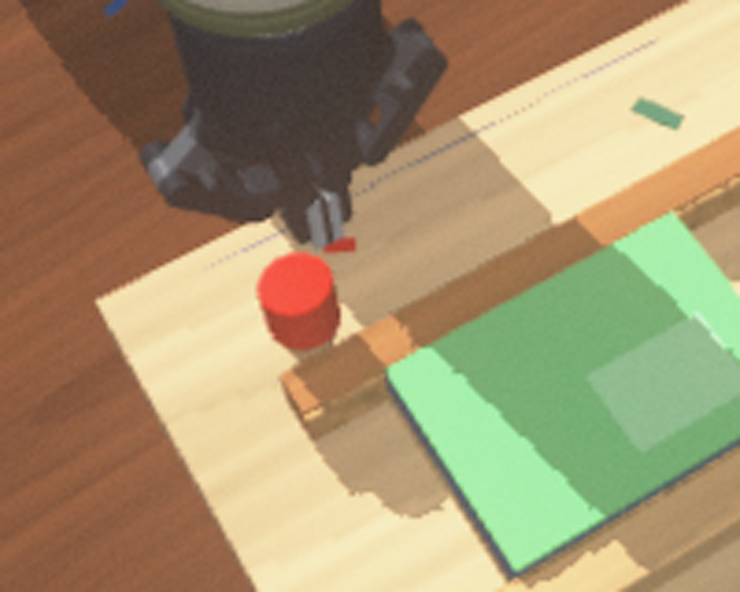

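View pics/w17.png

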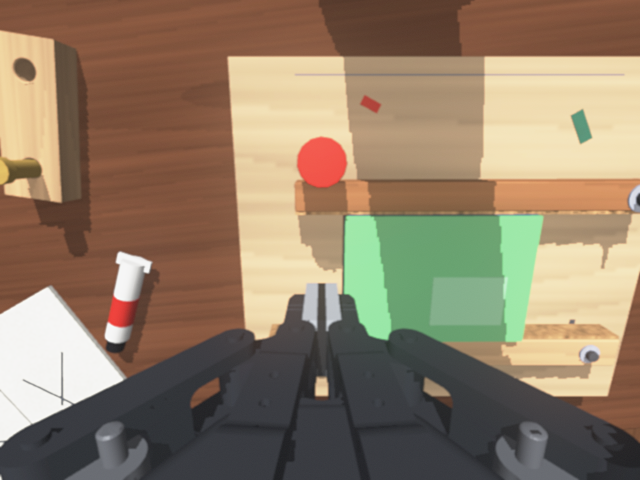

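```bash
python3 - <<'E'
from h import *
T=np.load("w17.npy")
im=cv2.imread("pics/w17.png"); h=cv2.cvtColor(im,cv2.COLOR_BGR2HSV)
m=cv2.inRange(h,(0,150,215),(8,255,255))|cv2.inRange(h,(172,150,215),(180,255,255)); m[:120]=0
c=max(cv2.findContours(m,cv2.RETR_EXTERNAL,cv2.CHAIN_APPROX_NONE)[0],key=len); e=cv2.fitEllipse(c); print(e)
for z in(.109,.112): print(onz("wrist",e[0],z,T))
s=cv2.imread("pics/s17f.png"); s=s[255:310,240:285]; k=4; s=cv2.resize(s,None,fx=k,fy=k,interpolation=cv2.INTER_CUBIC); hs=cv2.cvtColor(s,cv2.COLOR_BGR2HSV)
m=cv2.inRange(hs,(0,150,225),(8,255,255))|cv2.inRange(hs,(172,150,225),(180,255,255))
c=max(cv2.findContours(m,cv2.RETR_EXTERNAL,cv2.CHAIN_APPROX_NONE)[0],key=len); es=cv2.fitEllipse(c)
sc=np.array(es[0])/k+[240,255]-.375
X=tri([ray("wrist",e[0],T),ray("scene",sc)]);print("tri",X)
# panel edges: angle and position vs fence/board lines in wrist view
g=cv2.inRange(h,(50,60,60),(75,255,255)); g[:205]=0
# bar far edge / panel near edge slopes
for a,b,z in(((346,215.5),(542,215.5),.074),((232,57),(630,57),.036),((297,181.5),(600,180.5),.067)):
    A=onz("wrist",a,z,T);B=onz("wrist",b,z,T); print(np.degrees(np.arctan2(*(B-A)[:2][::-1])).round(2),A.round(4),B.round(4))
E
```

```text
((321.4697265625, 161.87161254882812), (47.70783996582031, 48.47685623168945), 176.81130981445312)
[ 0.5541294  -0.09141754  0.109     ]
[ 0.55401914 -0.09140239  0.112     ]
tri (array([ 0.55404613, -0.09186068,  0.10657034]), [np.float64(0.00046412990086519356), np.float64(0.00046412990086520196)])
83.84 [ 0.6043 -0.0748  0.074 ] [0.6232 0.0997 0.074 ]
83.8 [ 0.4569 -0.1618  0.036 ] [0.4955 0.1931 0.036 ]
84.02 [ 0.5703 -0.1152  0.067 ] [0.5985 0.1535 0.067 ]
```

```bash
python3 - <<'E'
from h import *
print(shift((.5540,-.0920,.13)),shift((.5540,-.0920,.113)),manip.get_obs()["position"],yaw(manip.get_obs()))
g=[cv2.imread(f"pics/{n}.png") for n in("s5f","s17f")]
for im in g:
    h=cv2.cvtColor(im,cv2.COLOR_BGR2HSV); m=cv2.inRange(h,(50,60,60),(75,255,255)); n,l,st,ce=cv2.connectedComponentsWithStats(m)
    for i in range(1,n):
        if st[i][4]>3000: print(st[i],ce[i])
E
```

```text
[0.0563 0.0004 0.1073] [0.0563 0.0004 0.1243] [ 0.60997619 -0.09843008  0.23724462] 173.90999285703265
[ 284  258  116   96 5294] [338.5381564  305.07895731]
[ 285  258  115   96 5361] [338.79947771 305.01119194]
```

```bash
python3 -m handwheel '[[[0.03,0,0.02,0,0,0,0],[0.056,0,0.04,0,0,0,0],[0.056,0,0.08,0,0,0,0],[0.056,0,0.105,0,0,0,0],[0.056,0,0.118,0,0,0,0],[0.056,0,0.122,0,0,0,0],[0.056,0,0.124,0,0,0,0],[0.056,0,0.125,0,0,0,0]]]'; python3 -m handwheel '[[[0,0,0.0005,0,0,0,0],[0,0,0.001,0,0,0,0]]]';python3 -m handwheel '[[[0,0,0.0005,0,0,0,0],[0,0,0.001,0,0,0,0]]]'
```

```text
clock: 28.75
position: [0.5555, -0.0924, 0.1127]
ee_rot: [0.053, 0.999, 0.0, 0.001]
ft_force: [-0.1, -0.5, 0.6]
grip_width: 0.0
clock: 29.0
position: [0.5552, -0.0923, 0.1112]
ee_rot: [0.053, 0.999, 0.0, 0.0]
ft_force: [-0.4, -0.3, -1.2]
grip_width: -0.003
clock: 29.25
position: [0.5553, -0.0923, 0.1103]
ee_rot: [0.053, 0.999, 0.0, 0.0]
ft_force: [-0.8, -0.3, 5.8]
grip_width: 0.0
```

```bash
python3 -m handwheel '[[[0.0003,0,0.0007,0,0,0,0],[0.0006,0,0.0014,0,0,0,0],[0.0006,0,0.0014,0,0,0,0]]]'; python3 -m handwheel '[[[0.0005,0,0.0006,0,0,0,0],[0.001,0,0.0012,0,0,0,0],[0.001,0,0.0012,0,0,0,0]]]'
```

```text
clock: 29.62
position: [0.5554, -0.0924, 0.1101]
ee_rot: [0.053, 0.999, 0.0, 0.001]
ft_force: [-3.1, 0.4, 14.2]
grip_width: -0.001
clock: 30.0
position: [0.5554, -0.0924, 0.1099]
ee_rot: [0.053, 0.999, 0.0, 0.002]
ft_force: [-3.3, 0.7, 20.4]
grip_width: 0.002
```

```bash
python3 -m handwheel '[[[0,0,-0.001,0,0,0,0],[0,0,-0.003,0,0,0,0],[0,0,-0.008,0,0,0,0],[0,0,-0.02,0,0,0,0],[0,0,-0.06,0,0,0,0],[0,0,-0.10,0,0,0,0],[0,0,-0.13,0,0,0,0],[0,0,-0.13,0,0,0,0]]]'
python3 -m handwheel '[[[-0.04,0,0,0,0,0,0],[-0.04,0,0,0,0,0,0],[-0.04,0,0,0,0,0,0]]]'
python3 snap.py w18
python3 - <<'E'
from h import *
cv2.imwrite("pics/s18.png",manip.camera("scene"))
T=np.load("w18.npy")
im=cv2.imread("pics/w18.png"); h=cv2.cvtColor(im,cv2.COLOR_BGR2HSV)
m=cv2.inRange(h,(0,150,215),(8,255,255))|cv2.inRange(h,(172,150,215),(180,255,255)); m[:110]=0
c=max(cv2.findContours(m,cv2.RETR_EXTERNAL,cv2.CHAIN_APPROX_NONE)[0],key=len); e=cv2.fitEllipse(c); print(e[0],onz("wrist",e[0],.110,T),manip.get_obs()["ft_force"])
E
```

```text
clock: 31.0
position: [0.5546, -0.0925, 0.2403]
ee_rot: [0.053, 0.999, 0.0, 0.002]
ft_force: [-0.8, 0.5, -0.8]
grip_width: -0.001
clock: 31.38
position: [0.5926, -0.0966, 0.2367]
ee_rot: [0.053, 0.999, -0.0, -0.001]
ft_force: [0.7, -0.5, 0.8]
grip_width: 0.004
[ 0.59262076 -0.09660768  0.23672551] 0.007
(321.8126220703125, 186.59255981445312) [ 0.55397395 -0.09138134  0.11      ] [ 0.42434054 -0.9622694   0.01783222]
```

View pics/s18.png

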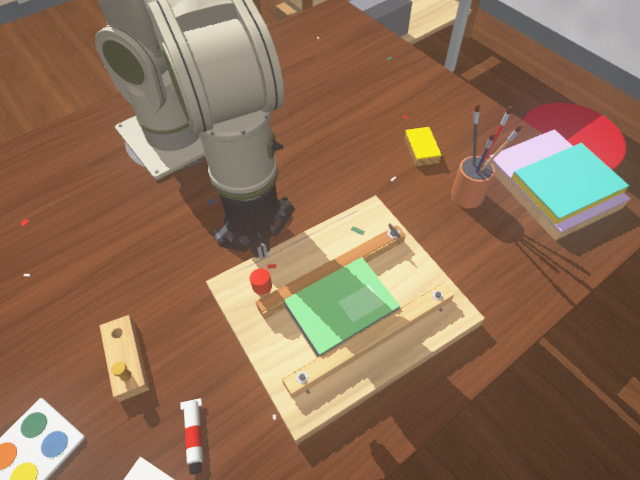

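The picture shows the panel flat along the fence, with the peg standing at pixel (261, 281) beside the bar's free end. The other things on the table are where they were and the arm is clear, so I'm handing in.

```bash
python3 -c "
from workcell import manip
print(manip.hand_in())"
```

```text
the job is handed in; nothing more can be done
None
```

I handed the job in at about 31.5 s. The panel is against the fence with the red peg wedged behind the bar. `hand_in` reports no verdict, and I couldn't measure the clamping force after letting go.

**What I did:** I pushed the bar's free end along its arc and slowed down before the fence. I held 13.6 to 16 N there with the panel snug, then backed off. I took the red peg from its rack, lowered it into the hole by camera and feel, and let go. Then I pressed its top with shut fingers to about 21 N, and again to about 20 N.

**Last checks that agreed:**
- **Panel:** it sits parallel to the board within about 0.2° and did not move between the push and the peg being set.
- **Peg depth:** its top is at about 110 mm, so the foot is about 10 mm above the table, or 26 mm down the hole.
- **Wedge:** on the second press the peg gave only about 0.4 mm between 6 and 20 N, so it had stayed wedged.
- **Surroundings:** the brass dog, sanding block, paint tube and brush can look unmoved, and the robot is touching nothing.

**Checks that disagreed or were not clean:**
- **Peg lean:** it leans back about 0.08 rad away from the bar, against the 0.15 limit. It leaned and sank about 8 mm when I first let go.
- **Upward force:** while I pushed the bar, about 11 N of upward force showed up on the tool. I put this down to friction and did not explain it further.
- **Panel position:** the wrist camera put the panel's centre at about 20.8 mm of the board, below the stated 21.5 to 22.7 mm. That gap is within the calibration error, and I trusted the feel of the fence over it.

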